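# Put the cleaned microscope objectives back in their storage bases

## Robot

A 7-joint arm with a two-finger parallel gripper is mounted at the origin on the work surface. World frame = base frame: x ahead of the robot, y to its left, z up, the work surface at z = 0. Lengths are in m, angles in degrees, forces in N, time in s.
With the tool pointing down it reaches from about 0.425 to 0.875 m from the base axis. Payload 4.7 kg.
Tool frame: the origin (TCP) lies between the finger pads; the fingertips stand 8 mm ahead of it and the grasp point (between the pads) lies 11 mm behind it; x points along the fingers, z is the direction in which the jaws open and shut, and the axes are right-handed (so a half turn about x gives the same grasp; the last joint's range is limited). The gripper opens to 87 mm and grips with 3 to 60 N. Pads are 19 mm wide; open, the fingers measure 117 mm over their backs; the gripper's body (75 mm by 190 mm) begins 51 mm behind the grasp point.
Start: joints at [72.428, 18.392, -4.016, 83.108, 1.295, 78.541, -3.26], TCP at [0.205, -0.617, 0.231] pointing down, gripper open.
Joint ranges: [-163.93, 163.93], [-17.29, 119.83], [-79.2, 71.16], [3.27, 140.29], [-89.18, 269.18], [5.43, 117.66], [-154.24, 154.24]. Speed limits (degrees/s): [147.25, 147.25, 180, 180, 180, 180, 180].

## Interface

Orientations are given as [roll, pitch, yaw] about the fixed x, y, z axes, in that order (R = Rz(yaw) Ry(pitch) Rx(roll)).
In Python, from cell import telemetry, vision, sign_off gives the robot as it stands. The module is installed in compiled form; this text tells all that it offers.
- The arm moves only by the tool drive_tool, never from a script. Its arguments are lists of equal length, an entry for each row: "offset": the shift along the tool's x, y, z in m, a list of three; "angular": the turn, a rotation vector about the tool's x, y, z in rad, a list of three. A call has 1 to 10 rows; each row is the pose to reach, as a shift and turn from the pose measured when the call began, along the tool's axes at that moment; what a row does not reach only later rows make up. A row lasts 1/8 s, in which the tool goes at most 62.5 mm and 10.7 degrees, less where a joint would pass 70% of its speed; a pose out of reach is approached as far as the arm can. A call with a gripper value outside its range is refused whole. "fingers" is the closure, from -1 (fully open) to 1 (shut), set as the call begins (left out, the last holds). The fingers move at their own pace and stop on an object; "squeeze" is the grip in N (left out, the last holds). Time passes only in rows, so rows that repeat a pose let the fingers close. It gives the time, the measured TCP pose, the force and the opening at its end, in the units of the state.
- telemetry.get_obs(): the state, without advancing time (a new reading comes with each control period).
- vision.read_camera(name): name is "scene" or "top"; returns a dict with "pixels" (480x640x3 uint8, red, green, blue), "intrinsics" (3x3 intrinsics, pixels), "distortion" ([k1, k2, p1, p2, k3] as OpenCV has them; the pictures are not rectified), "world_from_camera" (4x4, takes a point from camera to world coordinates). Camera axes: x right, y up, looking along -z (the intrinsics and any distortion apply to the point x, -y, -z); pixel columns grow to the right and rows downward; lengths in m; the calibration is good to about 2 mm. A picture is of the moment at which its call begins. There is no depth.
- sign_off(): hands the job in, once; it reports no verdict.
The state is a dict: "time_s": time; "qpos": joint angles; "joint_velocities": joint speeds; "effort": joint torques, N m; "tool_pos": TCP position; "tool_rot": TCP orientation; "force": force on the tool from outside, world axes, zero at the start; "wrist_torque": the same for the moment, N m; "grip_width": finger opening in m.
Only numpy, scipy, OpenCV 4.12 (cv2) and the standard library are available. Lean on these libraries where they do the work, as an engineer would, in place of code of your own. Each camera call takes 0.05 s, during which the arm holds its last target.

## Task

Put the four cleaned objectives away: stand each one, lens up, right down in the storage base with the same colour, slim ones in the narrow bases and wide ones in the wide bases. They are optics, so set them down gently without dropping or tipping them over, and leave the eyepiece and the fluid bottle where they stand.

Things in the scene. Friction and masses are not known exactly. Their poses are not given: they have to be found in the camera images.
- slim_yellow: slim microscope objective, satin metal, yellow band round the top of its barrel, standing upright, lens up, among the other things. From the foot up: mounting thread diameter 20 to 5 mm, barrel diameter 26 to 56 mm, nose diameter 17 to the lens at 72 mm. About 0.14 kg. Origin: centre of the foot's underside, z up along the barrel
- slim_blue: slim microscope objective, satin metal, blue band round the top of its barrel, standing upright, lens up, among the other things. From the foot up: mounting thread diameter 20 to 5 mm, barrel diameter 26 to 56 mm, nose diameter 17 to the lens at 72 mm. About 0.14 kg. Origin: centre of the foot's underside, z up along the barrel
- wide_yellow: wide, shorter microscope objective, satin metal, yellow band round the top of its barrel, standing upright, lens up, among the other things. From the foot up: mounting thread diameter 32 to 5 mm, barrel diameter 40 to 48 mm, nose diameter 31 to the lens at 62 mm. About 0.24 kg. Origin: centre of the foot's underside, z up along the barrel
- wide_blue: wide, shorter microscope objective, satin metal, blue band round the top of its barrel, standing upright, lens up, among the other things. From the foot up: mounting thread diameter 32 to 5 mm, barrel diameter 40 to 48 mm, nose diameter 31 to the lens at 62 mm. About 0.24 kg. Origin: centre of the foot's underside, z up along the barrel
- narrow_yellow: narrow storage base: low black round cup on a flat yellow flange (diameter 70, 4 mm thick). Bore diameter 36, flaring to 46 at the rim; rim outside 54. Rim 20 mm, flat inner floor 6 mm above the bench. Loose, 0.35 kg, standing among the objectives. Origin: centre of its underside, z up
- narrow_blue: narrow storage base: low black round cup on a flat blue flange (diameter 70, 4 mm thick). Bore diameter 36, flaring to 46 at the rim; rim outside 54. Rim 20 mm, flat inner floor 6 mm above the bench. Loose, 0.35 kg, standing among the objectives. Origin: centre of its underside, z up
- broad_yellow: wide storage base: low black round cup on a flat yellow flange (diameter 84, 4 mm thick). Bore diameter 50, flaring to 60 at the rim; rim outside 68. Rim 20 mm, flat inner floor 6 mm above the bench. Loose, 0.35 kg, standing among the objectives. Origin: centre of its underside, z up
- broad_blue: wide storage base: low black round cup on a flat blue flange (diameter 84, 4 mm thick). Bore diameter 50, flaring to 60 at the rim; rim outside 68. Rim 20 mm, flat inner floor 6 mm above the bench. Loose, 0.35 kg, standing among the objectives. Origin: centre of its underside, z up
- eyepiece: black microscope eyepiece without any colour band, standing upright among the objectives: diameter 32, height 56 mm, on a bright metal tube of diameter 23. A bystander. Origin: centre of its underside
- fluid: amber bottle of lens fluid, white cap, diameter 30, height 75 mm, upright; a bystander. Origin: centre of its underside. (A stack of three whitish clear dishes, diameter 40, height 36 mm, stands among the things too. Things on the working area are under 80 mm high, at least 75 mm apart between centres; a 103 mm red blower and two low boxes stand beyond, x above 0.74 m)
Things that resemble listed ones, but are neither listed nor needed, are in the scene too. Leave any green look-alike of the narrow_yellow alone.

How it is judged:
By the outcome, as a careful person would: the job done as asked, in the order asked, and still so for the second after the job is handed in, with the robot touching nothing.
It also fails if it takes over 104 s, if anything falls off the work surface, if the arm or the gripper's body presses on something with over 40 N, if the wrist force passes 120 N, or if a joint passes its speed limit or range.

## Working session

There is one attempt and no reset: what is moved stays moved. The work goes in short steps, Python scripts to look and compute and a tool call to move; the robot and the scene stay as the last step left them, time stands still between calls to the robot, and variables do not carry over. Pictures are saved under pics/ and viewed, and the job is handed in when it is done.

Besides the shell and the picture viewer there is one more tool, called after "Call:" in YAML: its name, and indented under it one key for each argument. drive_tool: Moves the arm, as the interface text tells. Its arguments: {"type":"object","properties":{"offset":{"type":"array"},"angular":{"type":"array"},"fingers":{"type":"number"},"squeeze":{"type":"number"}},"required":["offset","angular"]}

```bash
mkdir -p pics
python3 - <<'E'
from cell import telemetry, vision
import cv2, numpy as np
print(telemetry.get_obs())
for n in ("scene","top"):
    d=vision.read_camera(n)
    cv2.imwrite(f"pics/{n}0.png",cv2.cvtColor(d["pixels"],cv2.COLOR_RGB2BGR))
    print(n,d["intrinsics"],d["distortion"],d["world_from_camera"])
    np.savez(f"{n}0.npz",**{k:np.array(v) for k,v in d.items()})
E
```

```text
{'time_s': 0.0, 'qpos': array([72.42663473, 18.4383238 , -4.01613747, 83.17515136,  1.29749422,
       78.53837257, -3.2585946 ]), 'joint_velocities': array([ 0.11943597, -0.00562121,  0.00033394, -0.0169489 ,  0.09588599,
       -0.06951571, -0.03830823]), 'effort': array([-5.63802660e-04, -4.91289818e+01, -4.04384863e-01, -3.12525916e+01,
       -6.38285000e-02,  4.36381018e-02,  1.84329087e-04]), 'tool_pos': array([ 0.20474892, -0.61635658,  0.22946773]), 'tool_rot': array([-175.75911873,   89.89324142,  112.62648   ]), 'force': array([-0.13496297, -0.51644079, -0.02814487]), 'wrist_torque': array([0.03069294, 0.02059759, 0.04661259]), 'grip_width': 0.08736616203474105}
scene [[516.95275513   0.         315.90720538]
 [  0.         516.95275513 236.55225158]
 [  0.           0.           1.        ]] [-0.11190598  0.          0.          0.          0.        ] [[ 0.15174988 -0.70511636  0.69266362  1.19241427]
 [ 0.98827913  0.12002529 -0.09433071 -0.14661202]
 [-0.01662302  0.69885968  0.71506561  0.77548492]
 [ 0.          0.          0.          1.        ]]
top [[512.78671543   0.         327.0373156 ]
 [  0.         512.78671543 243.84257678]
 [  0.           0.           1.        ]] [0.00194493 0.         0.         0.         0.        ] [[-0.04418988  0.97707602 -0.20825396  0.27001553]
 [-0.99900923 -0.04211802  0.0143747  -0.0553791 ]
 [ 0.00527394  0.20868284  0.97796915  1.19561841]
 [ 0.          0.          0.          1.        ]]
```

View pics/scene0.png

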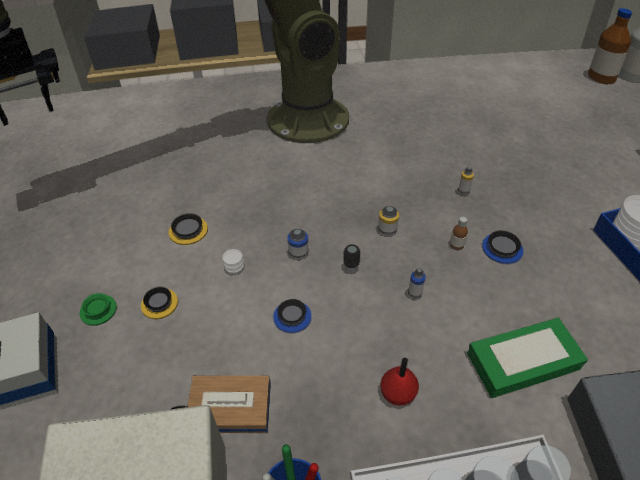

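View pics/top0.png

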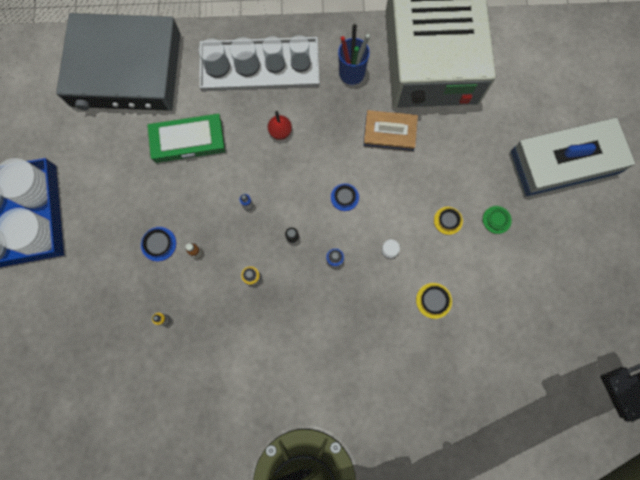

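Run:
```python
import cv2, numpy as np
def crops(n,pts,r,s):
    im=cv2.imread(f"pics/{n}0.png"); out=[]
    for x,y in pts:
        c=im[y-r:y+r,x-r:x+r]; c=cv2.resize(c,(s,s),interpolation=cv2.INTER_CUBIC); cv2.putText(c,f"{x},{y}",(4,14),0,.45,(255,255,255),1); out.append(c)
    return np.vstack([np.hstack(out[:4]),np.hstack(out[4:8]),np.hstack(out[8:12])])
t=[(159,319),(246,202),(251,276),(335,259),(449,220),(345,196),(434,300),(158,243),(292,235),(192,248),(391,248),(497,219)]
s=[(466,180),(417,282),(389,220),(298,243),(159,302),(292,315),(188,228),(503,246),(351,257),(459,233),(233,261),(98,308)]
cv2.imwrite("pics/ct.png",crops("top",t,25,195)); cv2.imwrite("pics/cs.png",crops("scene",s,25,195))
```

```text
(no output)
```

View pics/ct.png

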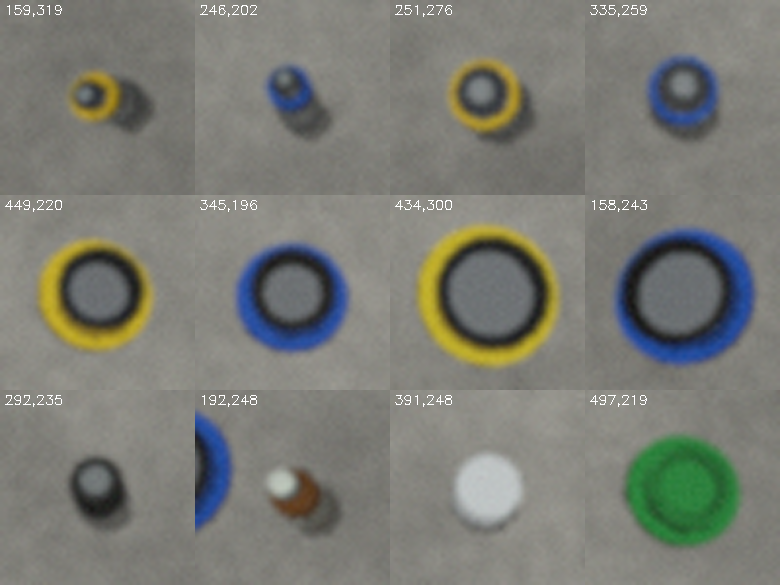

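View pics/cs.png

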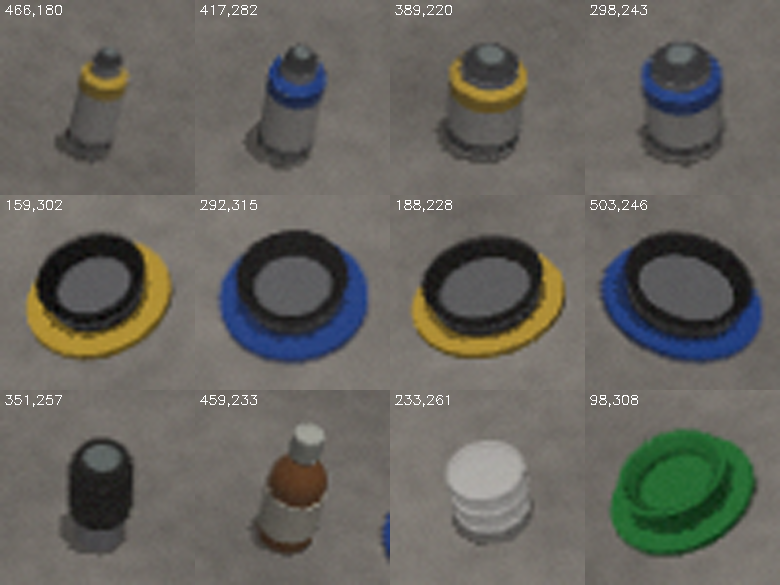

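```bash
cat > h.py <<'E'
import cv2, numpy as np
from scipy.spatial.transform import Rotation as R
def load(n):
    d=np.load(n,allow_pickle=True); return {k:d[k] for k in d.files}
def ray(d,uv):
    p=cv2.undistortPoints(np.array([[uv]],float),d["intrinsics"],d["distortion"])[0,0]
    T=d["world_from_camera"]; return T[:3,3], T[:3,:3]@np.array([p[0],-p[1],-1])
def onz(d,uv,z):
    o,v=ray(d,uv); return o+v*(z-o[2])/v[2]
def tri(a,b):
    (o1,v1),(o2,v2)=a,b
    A=np.stack([v1,-v2],1); t=np.linalg.lstsq(A,o2-o1,rcond=None)[0]
    p=o1+t[0]*v1;q=o2+t[1]*v2; return (p+q)/2, np.linalg.norm(p-q)
RNG={"y":((18,100,60),(36,255,255)),"b":((105,110,40),(130,255,255))}
def blob(d,uv,c,r=30):
    h=cv2.cvtColor(d["pixels"],cv2.COLOR_RGB2HSV); m=cv2.inRange(h,*RNG[c])
    x,y=map(int,uv); w=np.zeros_like(m); w[y-r:y+r,x-r:x+r]=m[y-r:y+r,x-r:x+r]
    n,l,s,ce=cv2.connectedComponentsWithStats(w)
    k=1+np.argmax(s[1:,4]); cs,_=cv2.findContours((l==k).astype(np.uint8),cv2.RETR_EXTERNAL,cv2.CHAIN_APPROX_NONE)
    hull=cv2.convexHull(max(cs,key=len)); M=cv2.moments(hull); e=cv2.fitEllipse(hull) if len(hull)>4 else None
    return (M["m10"]/M["m00"],M["m01"]/M["m00"]),s[k],e
E
python3 - <<'E'
from h import *
T=load("top0.npz");S=load("scene0.npz")
L=dict(slim_yellow=("y",(159,319),(466,175),.053),slim_blue=("b",(246,202),(417,276),.053),wide_yellow=("y",(251,276),(389,215),.045),wide_blue=("b",(335,259),(298,236),.045),
narrow_yellow=("y",(449,220),(159,302),.004),narrow_blue=("b",(345,196),(292,315),.004),broad_yellow=("y",(434,300),(188,228),.004),broad_blue=("b",(158,243),(503,246),.004))
for k,(c,t,s,z) in L.items():
    bt,st,et=blob(T,t,c);bs,ss,es=blob(S,s,c)
    p,g=tri(ray(T,bt),ray(S,bs))
    print(k,"top",onz(T,bt,z)[:2].round(4),"ell",onz(T,et[0],z)[:2].round(4),"scene",onz(S,bs,z)[:2].round(4),onz(S,es[0],z)[:2].round(4),"tri",p.round(4),round(g,4),st[2:],ss[2:])
for k,t,s,z in [("eyepiece",(292,234),(351,247),.05),("fluid",(190,246),(461,222),.07),("dish",(391,248),(233,253),.036),("green",(497,219),(98,308),.01)]: print(k,onz(T,t,z)[:2].round(3),onz(S,s,z)[:2].round(3))
E
```

```text
slim_yellow top [0.3618 0.3075] ell [0.3617 0.3076] scene [0.3617 0.308 ] [0.3605 0.3085] tri [0.3618 0.3077 0.0531] 0.0005 [13 13 95] [13 10 74]
slim_blue top [0.6258 0.1129] ell [0.6264 0.1134] scene [0.6268 0.1142] [0.625  0.1151] tri [0.6262 0.1138 0.0522] 0.0015 [11 10 47] [14 13 90]
wide_yellow top [0.4505 0.1051] ell [0.4505 0.1051] scene [0.4524 0.1057] [0.4493 0.1068] tri [0.4508 0.1058 0.0434] 0.0009 [ 19  19 154] [ 20  14 139]
wide_blue top [ 0.4828 -0.0887] ell [ 0.4828 -0.0886] scene [ 0.4862 -0.087 ] [ 0.4835 -0.0869] tri [ 0.4834 -0.0878  0.0422] 0.002 [17 17 89] [ 20  14 127]
narrow_yellow top [ 0.5691 -0.3655] ell [ 0.5692 -0.3654] scene [ 0.5728 -0.3621] [ 0.5692 -0.3635] tri [ 0.5698 -0.3647  0.0007] 0.0033 [ 29  29 356] [ 37  30 385]
narrow_blue top [ 0.6379 -0.1199] ell [ 0.638  -0.1199] scene [ 0.6412 -0.1186] [ 0.638  -0.1186] tri [ 0.6389 -0.1193  0.001 ] 0.0016 [ 28  27 282] [ 37  29 374]
broad_yellow top [ 0.3789 -0.3143] ell [ 0.379  -0.3143] scene [ 0.3854 -0.3109] [ 0.3796 -0.3123] tri [ 0.3794 -0.3138 -0.0014] 0.0034 [ 36  36 482] [ 40  27 336]
broad_blue top [0.5413 0.3271] ell [0.5412 0.3272] scene [0.5461 0.3245] [0.5417 0.3281] tri [ 0.5421  0.328  -0.0007] 0.0012 [ 35  34 387] [ 41  28 338]
eyepiece [0.54  0.007] [0.529 0.011]
fluid [0.518 0.235] [0.517 0.234]
dish [ 0.501 -0.22 ] [ 0.493 -0.216]
green [ 0.566 -0.482] [ 0.568 -0.478]
```

```bash
cat > plan.py <<'E'
import sys
from h import *
from cell import telemetry
# usage: plan.py x y z jawdeg(world, mod 180) ; 'k' keeps.  fractions optional list
o=telemetry.get_obs(); Rc=R.from_euler("xyz",o["tool_rot"],degrees=True).as_matrix(); p=o["tool_pos"]
print("t",round(o["time_s"],2),"p",p.round(4),"q",o["qpos"].round(0),"F",o["force"].round(1),"w",round(o["grip_width"],4)," toolx",Rc[:,0].round(3),"jawdir",round(np.degrees(np.arctan2(Rc[1,2],Rc[0,2])),1))
if len(sys.argv)>1:
    a=[None if v=="k" else float(v) for v in sys.argv[1:5]]
    t=np.array([p[i] if a[i] is None else a[i] for i in range(3)])
    j=np.degrees(np.arctan2(Rc[1,2],Rc[0,2]))
    if a[3] is not None:
        j=j+((a[3]-j+90)%180-90)
    z=np.array([np.cos(np.radians(j)),np.sin(np.radians(j)),0]); x=np.array([0,0,-1.]); y=np.cross(z,x)
    Rt=np.stack([x,y,z],1); rv=R.from_matrix(Rc.T@Rt).as_rotvec(); off=Rc.T@(t-p)
    fr=[float(v) for v in sys.argv[5].split(",")] if len(sys.argv)>5 else [1]
    print("dist",np.linalg.norm(off).round(4),"turn deg",np.degrees(rv).round(1))
    print("offset",[(off*f).round(4).tolist() for f in fr]); print("angular",[(rv*f).round(3).tolist() for f in fr])
E
python3 plan.py 0.4835 -0.088 0.16 0; python3 plan.py 0.4835 -0.088 0.16 80 .04,.12,.2,.28,.36,.44,.52,.6,.68,.76
```

```text
t 0.1 p [ 0.2048 -0.6164  0.2296] q [72. 18. -4. 83.  1. 79. -3.] F [ 0.3  0.3 -0.7] w 0.0869  toolx [-0.001  0.002 -1.   ] jawdir -71.6
dist 0.6014 turn deg [-71.6  -0.1  -0.1]
offset [[0.0702, 0.4312, -0.4134]]
angular [[-1.25, -0.002, -0.001]]
t 0.1 p [ 0.2048 -0.6164  0.2296] q [72. 18. -4. 83.  1. 79. -3.] F [ 0.3  0.3 -0.7] w 0.0869  toolx [-0.001  0.002 -1.   ] jawdir -71.6
dist 0.6014 turn deg [28.4 -0.1  0. ]
offset [[0.0028, 0.0172, -0.0165], [0.0084, 0.0517, -0.0496], [0.014, 0.0862, -0.0827], [0.0197, 0.1207, -0.1158], [0.0253, 0.1552, -0.1488], [0.0309, 0.1897, -0.1819], [0.0365, 0.2242, -0.215], [0.0421, 0.2587, -0.248], [0.0478, 0.2932, -0.2811], [0.0534, 0.3277, -0.3142]]
angular [[0.02, -0.0, 0.0], [0.059, -0.0, 0.0], [0.099, -0.0, 0.0], [0.139, -0.0, 0.0], [0.178, -0.001, 0.0], [0.218, -0.001, 0.0], [0.258, -0.001, 0.0], [0.297, -0.001, 0.0], [0.337, -0.001, 0.0], [0.376, -0.001, 0.0]]
```

```bash
python3 plan.py 0.4835 -0.088 0.15 -10 .04,.12,.22,.32,.42,.52,.62,.72,.82,.9
```

```text
t 0.1 p [ 0.2048 -0.6164  0.2296] q [72. 18. -4. 83.  1. 79. -3.] F [ 0.3  0.3 -0.7] w 0.0869  toolx [-0.001  0.002 -1.   ] jawdir -71.6
dist 0.6027 turn deg [-61.6  -0.1  -0. ]
offset [[0.0032, 0.0172, -0.0165], [0.0096, 0.0517, -0.0496], [0.0177, 0.0949, -0.0909], [0.0257, 0.138, -0.1323], [0.0337, 0.1811, -0.1736], [0.0417, 0.2242, -0.215], [0.0497, 0.2673, -0.2563], [0.0578, 0.3104, -0.2976], [0.0658, 0.3536, -0.339], [0.0722, 0.3881, -0.372]]
angular [[-0.043, -0.0, -0.0], [-0.129, -0.0, -0.0], [-0.237, -0.0, -0.0], [-0.344, -0.001, -0.0], [-0.452, -0.001, -0.0], [-0.559, -0.001, -0.0], [-0.667, -0.001, -0.001], [-0.774, -0.001, -0.001], [-0.882, -0.001, -0.001], [-0.968, -0.001, -0.001]]
```

Call:
drive_tool:
  offset:
    - [0.003, 0.017, -0.017]
    - [0.01, 0.052, -0.05]
    - [0.018, 0.095, -0.091]
    - [0.026, 0.138, -0.132]
    - [0.034, 0.181, -0.174]
    - [0.042, 0.224, -0.215]
    - [0.05, 0.267, -0.256]
    - [0.058, 0.31, -0.298]
    - [0.066, 0.354, -0.339]
    - [0.072, 0.388, -0.372]
  angular:
    - [-0.04, 0, 0]
    - [-0.13, 0, 0]
    - [-0.24, 0, 0]
    - [-0.34, 0, 0]
    - [-0.45, 0, 0]
    - [-0.56, 0, 0]
    - [-0.67, 0, 0]
    - [-0.77, 0, 0]
    - [-0.88, 0, 0]
    - [-0.97, 0, 0]
  fingers: -0.4

```text
time_s: 1.35
tool_pos: [0.4562, -0.1383, 0.1578]
tool_rot: [129.7, 89.9, 113.9]
force: [-0.0, -0.2, -0.3]
grip_width: 0.0605
```

```bash
python3 plan.py 0.4835 -0.088 0.12 -10 .3,.6,.9,1
```

```text
t 1.35 p [ 0.4562 -0.1383  0.1578] q [ 46.   2. -32. 111.   1.  67.  -3.] F [-0.  -0.2 -0.3] w 0.0605  toolx [-0.001  0.002 -1.   ] jawdir -15.8
dist 0.0686 turn deg [-5.8 -0.1 -0.1]
offset [[0.0114, 0.0167, 0.0038], [0.0227, 0.0335, 0.0076], [0.0341, 0.0502, 0.0114], [0.0378, 0.0558, 0.0127]]
angular [[-0.03, -0.0, -0.0], [-0.06, -0.001, -0.001], [-0.091, -0.001, -0.001], [-0.101, -0.001, -0.001]]
```

Call:
drive_tool:
  offset:
    - [0.011, 0.017, 0.004]
    - [0.023, 0.034, 0.008]
    - [0.034, 0.05, 0.012]
    - [0.038, 0.056, 0.013]
    - [0.038, 0.056, 0.013]
  angular:
    - [-0.03, 0, 0]
    - [-0.06, 0, 0]
    - [-0.09, 0, 0]
    - [-0.1, 0, 0]
    - [-0.1, 0, 0]

```text
time_s: 1.98
tool_pos: [0.4836, -0.0881, 0.1194]
tool_rot: [140.3, 89.9, 130.3]
force: [-0.6, -0.4, -0.1]
grip_width: 0.061
```

```bash
python3 plan.py 0.4835 -0.088 0.028 -10 .15,.4,.65,.85,1
python3 - <<'E'
from cell import vision
import cv2,numpy as np
a=[cv2.cvtColor(vision.read_camera(n)["pixels"],cv2.COLOR_RGB2BGR) for n in ("scene","top")]
c=[cv2.resize(a[0][170:310,220:380],(400,350),interpolation=2),cv2.resize(a[1][190:330,255:415],(400,350),interpolation=2)]
cv2.imwrite("pics/a1.png",np.hstack(c))
E
```

```text
t 1.98 p [ 0.4836 -0.0881  0.1194] q [ 41.   6. -36. 112.   4.  63.  -6.] F [-0.6 -0.4 -0.1] w 0.061  toolx [-0.002  0.002 -1.   ] jawdir -10.0
dist 0.0914 turn deg [-0.  -0.1 -0.1]
offset [[0.0137, -0.0, 0.0], [0.0366, -0.0, 0.0], [0.0594, -0.0, 0.0], [0.0777, -0.0001, 0.0], [0.0914, -0.0001, 0.0]]
angular [[-0.0, -0.0, -0.0], [-0.0, -0.001, -0.001], [-0.001, -0.001, -0.001], [-0.001, -0.002, -0.001], [-0.001, -0.002, -0.002]]
```

View pics/a1.png

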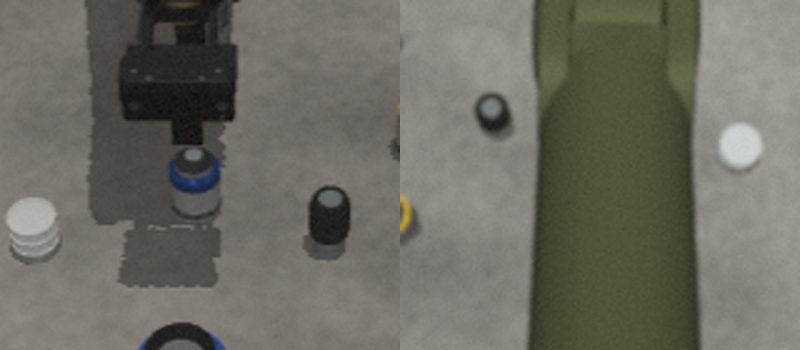

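Call:
drive_tool:
  offset:
    - [0.014, 0, 0]
    - [0.037, 0, 0]
    - [0.059, 0, 0]
    - [0.078, 0, 0]
    - [0.088, 0, 0]
    - [0.091, 0, 0]
    - [0.091, 0, 0]
  angular:
    - [0, 0, 0]
    - [0, 0, 0]
    - [0, 0, 0]
    - [0, 0, 0]
    - [0, 0, 0]
    - [0, 0, 0]
    - [0, 0, 0]

```text
time_s: 2.95
tool_pos: [0.484, -0.0888, 0.0293]
tool_rot: [110.1, 89.9, 99.9]
force: [0.3, -0.6, 0.2]
grip_width: 0.0609
```

Call:
drive_tool:
  offset:
    - [0, 0, 0]
    - [0, 0, 0]
    - [0, 0, 0]
    - [0, 0, 0]
    - [0, 0, 0]
  angular:
    - [0, 0, 0]
    - [0, 0, 0]
    - [0, 0, 0]
    - [0, 0, 0]
    - [0, 0, 0]
  fingers: 0.3
  squeeze: 15

```text
time_s: 3.58
tool_pos: [0.484, -0.0889, 0.0296]
tool_rot: [128.6, 89.9, 118.4]
force: [-2.5, 0.7, 5.2]
grip_width: 0.0396
```

```bash
python3 plan.py k k .15 k
```

```text
t 3.58 p [ 0.484  -0.0889  0.0296] q [ 39.  14. -35. 116.  10.  53. -11.] F [-2.5  0.7  5.2] w 0.0396  toolx [-0.     0.001 -1.   ] jawdir -10.1
dist 0.1204 turn deg [-0. -0. -0.]
offset [[-0.1204, 0.0001, -0.0001]]
angular [[-0.0, -0.001, -0.001]]
```

Call:
drive_tool:
  offset:
    - [-0.003, 0, 0]
    - [-0.01, 0, 0]
    - [-0.025, 0, 0]
    - [-0.045, 0, 0]
    - [-0.068, 0, 0]
    - [-0.09, 0, 0]
    - [-0.108, 0, 0]
    - [-0.118, 0, 0]
    - [-0.12, 0, 0]
  angular:
    - [0, 0, 0]
    - [0, 0, 0]
    - [0, 0, 0]
    - [0, 0, 0]
    - [0, 0, 0]
    - [0, 0, 0]
    - [0, 0, 0]
    - [0, 0, 0]
    - [0, 0, 0]
  squeeze: 20

```text
time_s: 4.7
tool_pos: [0.4842, -0.0891, 0.1501]
tool_rot: [58.3, 90.0, 48.2]
force: [0.2, 1.1, -3.7]
grip_width: 0.0393
```

```bash
python3 plan.py 0.5413 0.3275 .15 31 .02,.06,.13,.22,.32,.42,.52,.62,.72,.81
python3 - <<'E'
from cell import vision
import cv2,numpy as np
a=[cv2.cvtColor(vision.read_camera(n)["pixels"],cv2.COLOR_RGB2BGR) for n in ("scene",)]
c=[cv2.resize(a[0][120:330,200:400],(600,600),interpolation=2)]
cv2.imwrite("pics/a2.png",np.hstack(c))
E
```

```text
t 4.7 p [ 0.4842 -0.0891  0.1501] q [ 42.   4. -36. 110.   3.  66.  -5.] F [ 0.2  1.1 -3.7] w 0.0393  toolx [ 0.  0. -1.] jawdir -10.1
dist 0.4205 turn deg [-41.1   0.   -0. ]
offset [[0.0, 0.0084, -0.0003], [0.0, 0.0252, -0.001], [0.0, 0.0546, -0.0022], [0.0001, 0.0924, -0.0038], [0.0001, 0.1344, -0.0055], [0.0001, 0.1765, -0.0072], [0.0002, 0.2185, -0.0089], [0.0002, 0.2605, -0.0106], [0.0002, 0.3025, -0.0123], [0.0003, 0.3403, -0.0138]]
angular [[-0.014, 0.0, -0.0], [-0.043, 0.0, -0.0], [-0.093, 0.0, -0.0], [-0.158, 0.0, -0.0], [-0.23, 0.0, -0.0], [-0.302, 0.0, -0.0], [-0.373, 0.0, -0.0], [-0.445, 0.0, -0.0], [-0.517, 0.0, -0.0], [-0.581, 0.0, -0.0]]
```

View pics/a2.png

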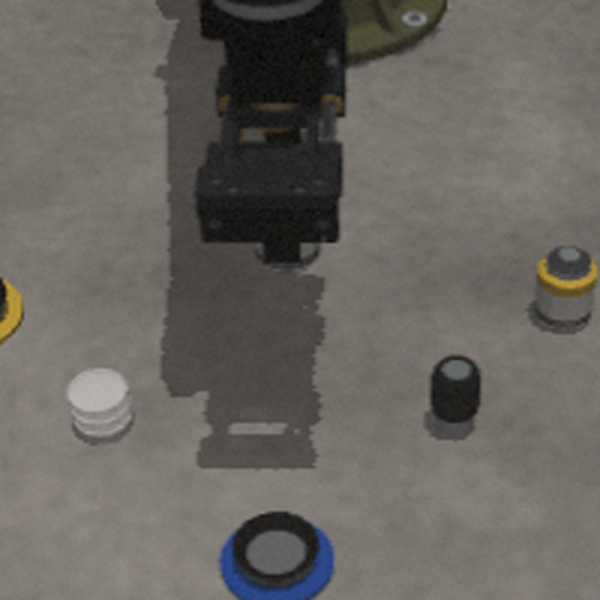

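Call:
drive_tool:
  offset:
    - [0, 0.008, 0]
    - [0, 0.025, -0.001]
    - [0, 0.055, -0.002]
    - [0, 0.092, -0.004]
    - [0, 0.134, -0.006]
    - [0, 0.176, -0.007]
    - [0, 0.218, -0.009]
    - [0, 0.26, -0.011]
    - [0, 0.302, -0.012]
    - [0, 0.34, -0.014]
  angular:
    - [-0.01, 0, 0]
    - [-0.04, 0, 0]
    - [-0.09, 0, 0]
    - [-0.16, 0, 0]
    - [-0.23, 0, 0]
    - [-0.3, 0, 0]
    - [-0.37, 0, 0]
    - [-0.44, 0, 0]
    - [-0.52, 0, 0]
    - [-0.58, 0, 0]

```text
time_s: 6.0
tool_pos: [0.5288, 0.2524, 0.1501]
tool_rot: [83.9, 89.9, 107.4]
force: [-0.1, -0.6, -2.7]
grip_width: 0.0398
```

```bash
python3 plan.py 0.5413 0.3275 .12 31 .3,.6,.85,1
```

```text
t 6.0 p [0.5288 0.2524 0.1501] q [ 14.  21. -51.  97.  17.  70. -17.] F [-0.1 -0.6 -2.7] w 0.0398  toolx [-0.001  0.002 -1.   ] jawdir 23.5
dist 0.0818 turn deg [-7.5  0.  -0.1]
offset [[0.0091, 0.0191, 0.0124], [0.0181, 0.0383, 0.0248], [0.0257, 0.0542, 0.0352], [0.0302, 0.0638, 0.0414]]
angular [[-0.039, 0.0, -0.001], [-0.079, 0.0, -0.002], [-0.112, 0.0, -0.002], [-0.132, 0.0, -0.003]]
```

Call:
drive_tool:
  offset:
    - [0.009, 0.019, 0.012]
    - [0.018, 0.038, 0.025]
    - [0.026, 0.054, 0.035]
    - [0.03, 0.064, 0.041]
    - [0.03, 0.064, 0.041]
    - [0.03, 0.064, 0.041]
  angular:
    - [-0.04, 0, 0]
    - [-0.08, 0, 0]
    - [-0.11, 0, 0]
    - [-0.13, 0, 0]
    - [-0.13, 0, 0]
    - [-0.13, 0, 0]

```text
time_s: 6.75
tool_pos: [0.541, 0.3272, 0.1205]
tool_rot: [73.6, 89.9, 104.5]
force: [1.4, -0.9, -2.6]
grip_width: 0.0395
```

```bash
python3 plan.py 0.5413 0.3275 .0355 31
python3 - <<'E'
from cell import vision
import cv2,numpy as np
a=[cv2.cvtColor(vision.read_camera(n)["pixels"],cv2.COLOR_RGB2BGR) for n in ("scene","top")]
c=[cv2.resize(a[0][150:290,430:590],(400,350),interpolation=2),cv2.resize(a[1][170:310,80:240],(400,350),interpolation=2)]
cv2.imwrite("pics/a3.png",np.hstack(c))
E
```

```text
t 6.75 p [0.541  0.3272 0.1205] q [  5.  29. -50.  92.  23.  70. -19.] F [ 1.4 -0.9 -2.6] w 0.0395  toolx [-0.     0.002 -1.   ] jawdir 30.9
dist 0.085 turn deg [-0.1  0.  -0.1]
offset [[0.085, -0.0001, 0.0004]]
angular [[-0.002, 0.001, -0.002]]
```

View pics/a3.png

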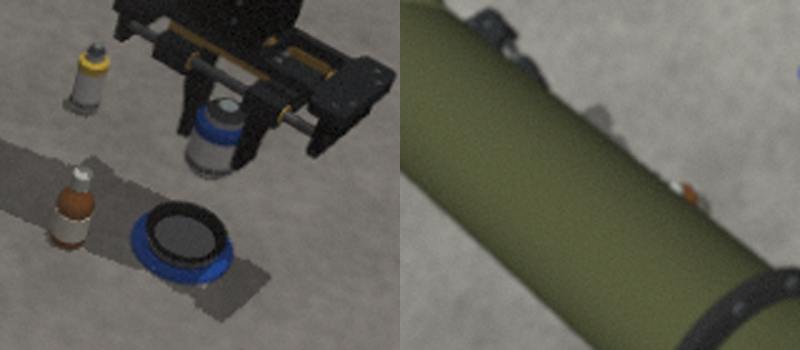

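Call:
drive_tool:
  offset:
    - [0.006, 0, 0]
    - [0.018, 0, 0]
    - [0.034, 0, 0]
    - [0.048, 0, 0]
    - [0.06, 0, 0]
    - [0.068, 0, 0]
    - [0.073, 0, 0]
    - [0.077, 0, 0]
    - [0.08, 0, 0]
    - [0.082, 0, 0]
  angular:
    - [0, 0, 0]
    - [0, 0, 0]
    - [0, 0, 0]
    - [0, 0, 0]
    - [0, 0, 0]
    - [0, 0, 0]
    - [0, 0, 0]
    - [0, 0, 0]
    - [0, 0, 0]
    - [0, 0, 0]

```text
time_s: 8.1
tool_pos: [0.5415, 0.3269, 0.0387]
tool_rot: [51.1, 89.9, 82.0]
force: [-0.3, -0.3, -2.3]
grip_width: 0.0397
```

```bash
python3 plan.py 0.5413 0.3275 .0355 31
```

```text
t 8.1 p [0.5415 0.3269 0.0387] q [  3.  34. -47.  96.  27.  63. -22.] F [-0.3 -0.3 -2.3] w 0.0397  toolx [ 0.     0.002 -1.   ] jawdir 30.8
dist 0.0033 turn deg [-0.2  0.1 -0.1]
offset [[0.0032, 0.0006, 0.0002]]
angular [[-0.003, 0.001, -0.002]]
```

Call:
drive_tool:
  offset:
    - [0.001, 0, 0]
    - [0.002, 0, 0]
    - [0.003, 0, 0]
    - [0.0035, 0, 0]
    - [0.0035, 0, 0]
  angular:
    - [0, 0, 0]
    - [0, 0, 0]
    - [0, 0, 0]
    - [0, 0, 0]
    - [0, 0, 0]

```text
time_s: 8.72
tool_pos: [0.5415, 0.327, 0.0357]
tool_rot: [42.8, 89.9, 73.7]
force: [-2.2, -1.3, 1.0]
grip_width: 0.0399
```

```bash
python3 plan.py
```

```text
t 8.72 p [0.5415 0.327  0.0357] q [  3.  34. -47.  96.  27.  62. -22.] F [-2.2 -1.3  1. ] w 0.0399  toolx [ 0.001  0.002 -1.   ] jawdir 30.8
```

Call:
drive_tool:
  offset:
    - [0, 0, 0]
    - [0, 0, 0]
    - [0, 0, 0]
    - [0, 0, 0]
  angular:
    - [0, 0, 0]
    - [0, 0, 0]
    - [0, 0, 0]
    - [0, 0, 0]
  fingers: -0.4

```text
time_s: 9.22
tool_pos: [0.5416, 0.327, 0.0357]
tool_rot: [40.9, 89.9, 71.8]
force: [-0.9, 0.4, 0.4]
grip_width: 0.0602
```

Call:
drive_tool:
  offset:
    - [-0.006, 0, 0]
    - [-0.02, 0, 0]
    - [-0.045, 0, 0]
    - [-0.075, 0, 0]
    - [-0.105, 0, 0]
    - [-0.12, 0, 0]
  angular:
    - [0, 0, 0]
    - [0, 0, 0]
    - [0, 0, 0]
    - [0, 0, 0]
    - [0, 0, 0]
    - [0, 0, 0]

```text
time_s: 9.98
tool_pos: [0.5422, 0.3276, 0.1585]
tool_rot: [13.1, 89.7, 44.0]
force: [0.2, 0.7, -1.1]
grip_width: 0.061
```

```bash
python3 plan.py .3615 .308 .125 40.4 .05,.2,.4,.6,.8,.95,1
python3 - <<'E'
from cell import vision
import cv2,numpy as np
a=[cv2.cvtColor(vision.read_camera(n)["pixels"],cv2.COLOR_RGB2BGR) for n in ("scene","top")]
c=[cv2.resize(a[0][150:290,430:590],(400,350),interpolation=2),cv2.resize(a[1][170:310,80:240],(400,350),interpolation=2)]
cv2.imwrite("pics/a4.png",np.hstack(c))
E
```

```text
t 9.97 p [0.5422 0.3276 0.1585] q [  5.  27. -51.  90.  21.  73. -18.] F [ 0.2  0.7 -1.1] w 0.061  toolx [ 0.004  0.004 -1.   ] jawdir 30.8
dist 0.1849 turn deg [-9.6  0.3 -0. ]
offset [[0.0016, 0.0038, -0.0083], [0.0066, 0.0152, -0.0331], [0.0131, 0.0303, -0.0662], [0.0197, 0.0455, -0.0992], [0.0262, 0.0606, -0.1323], [0.0311, 0.072, -0.1571], [0.0328, 0.0758, -0.1654]]
angular [[-0.008, 0.0, -0.0], [-0.033, 0.001, -0.0], [-0.067, 0.002, -0.0], [-0.1, 0.003, -0.0], [-0.133, 0.004, -0.001], [-0.158, 0.005, -0.001], [-0.167, 0.005, -0.001]]
```

View pics/a4.png

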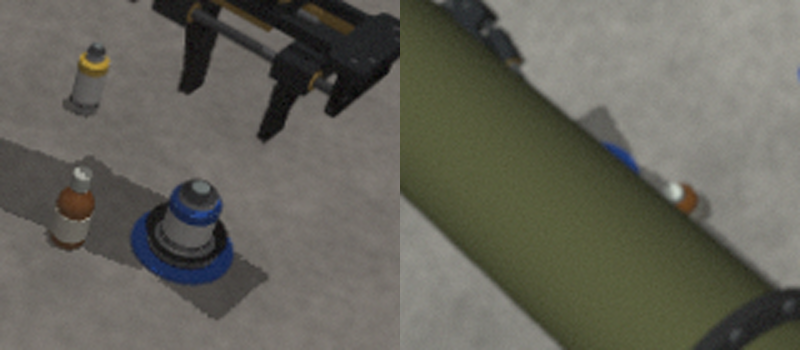

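Call:
drive_tool:
  offset:
    - [0.002, 0.004, -0.008]
    - [0.007, 0.015, -0.033]
    - [0.013, 0.03, -0.066]
    - [0.02, 0.046, -0.099]
    - [0.026, 0.061, -0.132]
    - [0.031, 0.072, -0.157]
    - [0.033, 0.076, -0.165]
    - [0.033, 0.076, -0.165]
    - [0.033, 0.076, -0.165]
  angular:
    - [-0.01, 0, 0]
    - [-0.03, 0, 0]
    - [-0.07, 0, 0]
    - [-0.1, 0, 0]
    - [-0.13, 0, 0]
    - [-0.16, 0, 0]
    - [-0.17, 0, 0]
    - [-0.17, 0, 0]
    - [-0.17, 0, 0]
  fingers: -0.1

```text
time_s: 11.2
tool_pos: [0.363, 0.3085, 0.1243]
tool_rot: [6.6, 89.6, 47.1]
force: [-1.0, -0.2, -0.0]
grip_width: 0.0478
```

```bash
python3 plan.py .3615 .308 .032 40.4
python3 - <<'E'
from cell import vision
import cv2,numpy as np
a=[cv2.cvtColor(vision.read_camera(n)["pixels"],cv2.COLOR_RGB2BGR) for n in ("scene",)]
c=[cv2.resize(a[0][100:240,390:550],(800,700),interpolation=2)[:600]]
cv2.imwrite("pics/a5.png",np.hstack(c))
E
```

```text
t 11.2 p [0.363  0.3085 0.1243] q [ 16.   7. -62. 113.   7.  63.  -8.] F [-1.  -0.2 -0. ] w 0.0478  toolx [ 0.004  0.005 -1.   ] jawdir 40.5
dist 0.0924 turn deg [ 0.1  0.4 -0. ]
offset [[0.0923, 0.0005, -0.002]]
angular [[0.002, 0.006, -0.001]]
```

View pics/a5.png

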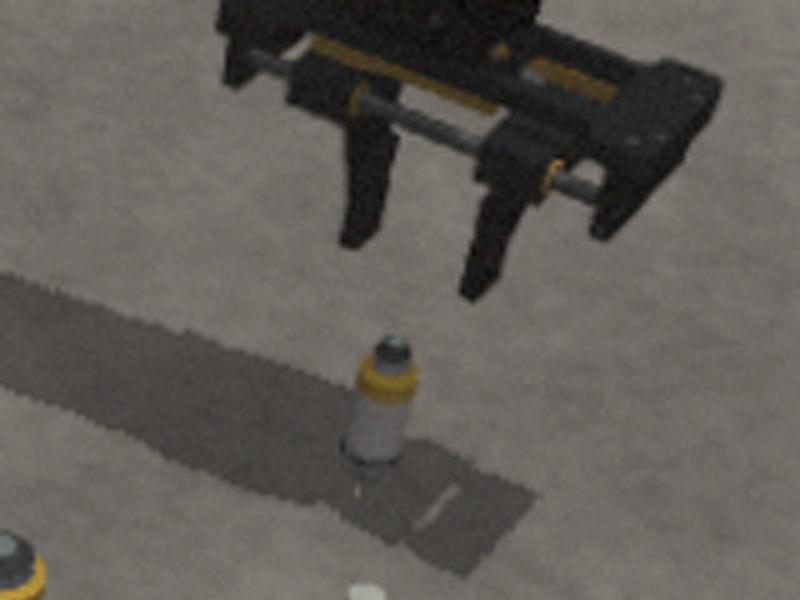

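Call:
drive_tool:
  offset:
    - [0.01, 0, -0.001]
    - [0.025, 0, -0.002]
    - [0.042, 0, -0.002]
    - [0.06, 0, -0.002]
    - [0.075, 0, -0.002]
    - [0.086, 0, -0.002]
    - [0.092, 0, -0.002]
    - [0.092, 0, -0.002]
  angular:
    - [0, 0.002, 0]
    - [0, 0.004, 0]
    - [0, 0.006, 0]
    - [0, 0.006, 0]
    - [0, 0.006, 0]
    - [0, 0.006, 0]
    - [0, 0.006, 0]
    - [0, 0.006, 0]

```text
time_s: 12.25
tool_pos: [0.3616, 0.3077, 0.0321]
tool_rot: [102.0, 89.9, 142.5]
force: [0.5, 0.7, -0.5]
grip_width: 0.048
```

Call:
drive_tool:
  offset:
    - [0, 0, 0]
    - [0, 0, 0]
    - [0, 0, 0]
    - [0, 0, 0]
    - [0, 0, 0]
  angular:
    - [0, 0, 0]
    - [0, 0, 0]
    - [0, 0, 0]
    - [0, 0, 0]
    - [0, 0, 0]
  fingers: 0.6
  squeeze: 15

```text
time_s: 12.88
tool_pos: [0.3618, 0.3077, 0.0324]
tool_rot: [90.5, 89.9, 131.0]
force: [-0.3, -1.0, 2.9]
grip_width: 0.0256
```

```bash
python3 plan.py k k .16 k
```

```text
t 12.88 p [0.3618 0.3077 0.0324] q [  9.  17. -58. 118.  18.  54. -17.] F [-0.3 -1.   2.9] w 0.0256  toolx [-0.001  0.001 -1.   ] jawdir 40.5
dist 0.1276 turn deg [-0.  -0.  -0.1]
offset [[-0.1276, 0.0001, -0.0]]
angular [[-0.0, -0.0, -0.001]]
```

Call:
drive_tool:
  offset:
    - [-0.003, 0, 0]
    - [-0.01, 0, 0]
    - [-0.025, 0, 0]
    - [-0.045, 0, 0]
    - [-0.068, 0, 0]
    - [-0.093, 0, 0]
    - [-0.113, 0, 0]
    - [-0.125, 0, 0]
    - [-0.128, 0, 0]
  angular:
    - [0, 0, 0]
    - [0, 0, 0]
    - [0, 0, 0]
    - [0, 0, 0]
    - [0, 0, 0]
    - [0, 0, 0]
    - [0, 0, 0]
    - [0, 0, 0]
    - [0, 0, 0]

```text
time_s: 14.0
tool_pos: [0.3622, 0.3079, 0.1612]
tool_rot: [-0.1, 89.9, 40.4]
force: [-0.2, -0.2, -1.6]
grip_width: 0.0256
```

```bash
python3 plan.py .53 .0 .16 0 .03,.1,.2,.32,.45,.58,.71,.83,.94,1
```

```text
t 14.0 p [0.3622 0.3079 0.1612] q [ 19.   3. -63. 111.   3.  68.  -5.] F [-0.2 -0.2 -1.6] w 0.0256  toolx [ 0.001  0.001 -1.   ] jawdir 40.5
dist 0.3506 turn deg [40.5  0.1 -0. ]
offset [[0.0, -0.0103, -0.0022], [0.0001, -0.0343, -0.0072], [0.0002, -0.0686, -0.0145], [0.0004, -0.1098, -0.0232], [0.0005, -0.1544, -0.0326], [0.0006, -0.199, -0.042], [0.0008, -0.2436, -0.0514], [0.0009, -0.2847, -0.0601], [0.0011, -0.3225, -0.068], [0.0011, -0.3431, -0.0724]]
angular [[0.021, 0.0, -0.0], [0.071, 0.0, -0.0], [0.141, 0.0, -0.0], [0.226, 0.0, -0.0], [0.318, 0.001, -0.0], [0.41, 0.001, -0.0], [0.502, 0.001, -0.0], [0.587, 0.001, -0.0], [0.665, 0.001, -0.0], [0.707, 0.001, -0.0]]
```

Call:
drive_tool:
  offset:
    - [0, -0.01, -0.002]
    - [0, -0.034, -0.007]
    - [0, -0.069, -0.014]
    - [0, -0.11, -0.023]
    - [0, -0.154, -0.033]
    - [0, -0.199, -0.042]
    - [0, -0.244, -0.051]
    - [0, -0.285, -0.06]
    - [0, -0.322, -0.068]
    - [0, -0.343, -0.072]
  angular:
    - [0.02, 0, 0]
    - [0.07, 0, 0]
    - [0.14, 0, 0]
    - [0.23, 0, 0]
    - [0.32, 0, 0]
    - [0.41, 0, 0]
    - [0.5, 0, 0]
    - [0.59, 0, 0]
    - [0.67, 0, 0]
    - [0.71, 0, 0]

```text
time_s: 15.25
tool_pos: [0.5307, -0.003, 0.1605]
tool_rot: [105.7, 89.9, 105.2]
force: [-0.4, 0.1, -2.2]
grip_width: 0.0258
```

```bash
python3 plan.py .5693 -.3645 .13 -32.6 .05,.15,.27,.4,.53,.66,.78,.89,.97,1
```

```text
t 15.25 p [ 0.5307 -0.003   0.1605] q [ 37.  10. -43. 104.   7.  69.  -9.] F [-0.4  0.1 -2.2] w 0.0258  toolx [-0.     0.001 -1.   ] jawdir -0.5
dist 0.3648 turn deg [32.1 -0.  -0. ]
offset [[0.0015, -0.0181, 0.0021], [0.0045, -0.0542, 0.0063], [0.0081, -0.0975, 0.0113], [0.0121, -0.1444, 0.0168], [0.016, -0.1914, 0.0222], [0.0199, -0.2383, 0.0277], [0.0235, -0.2817, 0.0327], [0.0268, -0.3214, 0.0373], [0.0293, -0.3503, 0.0407], [0.0302, -0.3611, 0.0419]]
angular [[0.028, -0.0, -0.0], [0.084, -0.0, -0.0], [0.151, -0.0, -0.0], [0.224, -0.0, -0.0], [0.297, -0.0, -0.0], [0.369, -0.0, -0.0], [0.437, -0.0, -0.001], [0.498, -0.0, -0.001], [0.543, -0.0, -0.001], [0.56, -0.0, -0.001]]
```

Call:
drive_tool:
  offset:
    - [0.001, -0.018, 0.002]
    - [0.004, -0.054, 0.006]
    - [0.008, -0.098, 0.011]
    - [0.012, -0.144, 0.017]
    - [0.016, -0.191, 0.022]
    - [0.02, -0.238, 0.028]
    - [0.024, -0.282, 0.033]
    - [0.027, -0.321, 0.037]
    - [0.029, -0.35, 0.041]
    - [0.03, -0.361, 0.042]
  angular:
    - [0.03, 0, 0]
    - [0.08, 0, 0]
    - [0.15, 0, 0]
    - [0.22, 0, 0]
    - [0.3, 0, 0]
    - [0.37, 0, 0]
    - [0.44, 0, 0]
    - [0.5, 0, 0]
    - [0.54, 0, 0]
    - [0.56, 0, 0]

```text
time_s: 16.5
tool_pos: [0.5676, -0.3679, 0.1292]
tool_rot: [-154.2, 89.9, 172.9]
force: [-0.9, -0.0, -2.1]
grip_width: 0.0257
```

```bash
python3 plan.py .5693 -.3645 .042 -32.6
python3 - <<'E'
from cell import vision
import cv2,numpy as np
a=[cv2.cvtColor(vision.read_camera(n)["pixels"],cv2.COLOR_RGB2BGR) for n in ("scene","top")]
c=[cv2.resize(a[0][210:350,80:240],(400,350),interpolation=2),cv2.resize(a[1][150:290,370:530],(400,350),interpolation=2)]
cv2.imwrite("pics/a6.png",np.hstack(c))
E
```

```text
t 16.5 p [ 0.5676 -0.3679  0.1292] q [ 50.  27. -26.  85.  12.  70. -11.] F [-0.9 -0.  -2.1] w 0.0257  toolx [-0.002  0.    -1.   ] jawdir -32.9
dist 0.0873 turn deg [-0.3 -0.1  0. ]
offset [[0.0872, 0.0039, -0.0003]]
angular [[-0.005, -0.002, 0.001]]
```

View pics/a6.png

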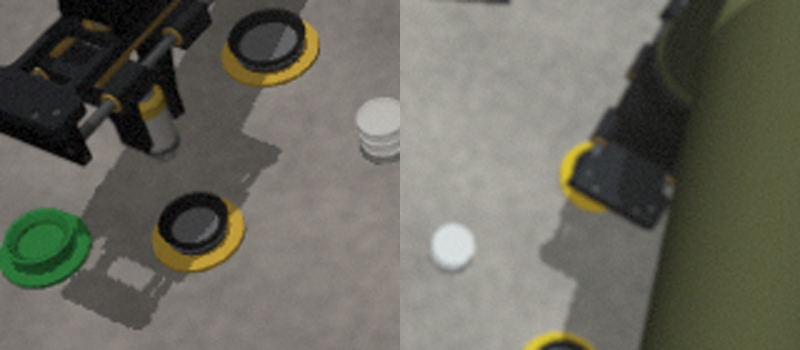

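Call:
drive_tool:
  offset:
    - [0.004, 0.003, 0]
    - [0.014, 0.004, 0]
    - [0.03, 0.004, 0]
    - [0.046, 0.004, 0]
    - [0.06, 0.004, 0]
    - [0.07, 0.004, 0]
    - [0.077, 0.004, 0]
    - [0.082, 0.004, 0]
    - [0.085, 0.004, 0]
    - [0.087, 0.004, 0]
  angular:
    - [-0.003, 0, 0]
    - [-0.005, -0.002, 0]
    - [-0.005, -0.002, 0]
    - [-0.005, -0.002, 0]
    - [-0.005, -0.002, 0]
    - [-0.005, -0.002, 0]
    - [-0.005, -0.002, 0]
    - [-0.005, -0.002, 0]
    - [-0.005, -0.002, 0]
    - [-0.005, -0.002, 0]

```text
time_s: 17.85
tool_pos: [0.5705, -0.3626, 0.0426]
tool_rot: [8.7, 90.0, -23.7]
force: [0.4, 0.3, -1.7]
grip_width: 0.0257
```

```bash
python3 plan.py .5693 -.3645 .038 -32.6
```

```text
t 17.85 p [ 0.5705 -0.3626  0.0426] q [ 49.  32. -25.  90.  15.  62. -12.] F [ 0.4  0.3 -1.7] w 0.0257  toolx [ 0.001 -0.    -1.   ] jawdir -32.5
dist 0.0052 turn deg [ 0.1  0.  -0. ]
offset [[0.0046, -0.0023, -0.0]]
angular [[0.002, 0.001, -0.0]]
```

Call:
drive_tool:
  offset:
    - [0.001, -0.001, 0]
    - [0.002, -0.002, 0]
    - [0.003, -0.002, 0]
    - [0.004, -0.002, 0]
    - [0.0045, -0.002, 0]
    - [0.0045, -0.002, 0]
  angular:
    - [0, 0, 0]
    - [0, 0, 0]
    - [0, 0, 0]
    - [0, 0, 0]
    - [0, 0, 0]
    - [0, 0, 0]

```text
time_s: 18.6
tool_pos: [0.5695, -0.3643, 0.0385]
tool_rot: [-0.8, 89.9, -33.3]
force: [-0.3, 0.9, 0.4]
grip_width: 0.0255
```

```bash
python3 plan.py
```

```text
t 18.6 p [ 0.5695 -0.3643  0.0385] q [ 49.  32. -25.  90.  15.  62. -12.] F [-0.3  0.9  0.4] w 0.0255  toolx [ 0.001 -0.001 -1.   ] jawdir -32.5
```

Call:
drive_tool:
  offset:
    - [0, 0, 0]
    - [0, 0, 0]
    - [0, 0, 0]
    - [0, 0, 0]
  angular:
    - [0, 0, 0]
    - [0, 0, 0]
    - [0, 0, 0]
    - [0, 0, 0]
  fingers: -0.1

```text
time_s: 19.1
tool_pos: [0.5696, -0.3643, 0.0385]
tool_rot: [2.2, 89.9, -30.3]
force: [0.9, -0.4, 0.0]
grip_width: 0.0466
```

Call:
drive_tool:
  offset:
    - [-0.006, 0, 0]
    - [-0.02, 0, 0]
    - [-0.045, 0, 0]
    - [-0.075, 0, 0]
    - [-0.1, 0, 0]
    - [-0.115, 0, 0]
  angular:
    - [0, 0, 0]
    - [0, 0, 0]
    - [0, 0, 0]
    - [0, 0, 0]
    - [0, 0, 0]
    - [0, 0, 0]

```text
time_s: 19.85
tool_pos: [0.5703, -0.3646, 0.1563]
tool_rot: [-0.7, 89.8, -33.1]
force: [0.4, -0.3, -0.2]
grip_width: 0.0478
```

```bash
python3 plan.py .626 .1138 .13 10.3 .03,.1,.2,.31,.42,.53,.64,.75,.85,.93
python3 - <<'E'
from cell import vision
import cv2,numpy as np
a=[cv2.cvtColor(vision.read_camera(n)["pixels"],cv2.COLOR_RGB2BGR) for n in ("scene","top")]
c=[cv2.resize(a[0][210:350,80:240],(400,350),interpolation=2),cv2.resize(a[1][150:290,370:530],(400,350),interpolation=2)]
cv2.imwrite("pics/a7.png",np.hstack(c))
E
```

```text
t 19.85 p [ 0.5703 -0.3646  0.1563] q [ 50.  26. -26.  84.  12.  73. -10.] F [ 0.4 -0.3 -0.2] w 0.0478  toolx [ 0.004 -0.002 -1.   ] jawdir -32.5
dist 0.4823 turn deg [-42.8   0.2   0.1]
offset [[0.0008, 0.013, -0.0063], [0.0025, 0.0434, -0.021], [0.0051, 0.0867, -0.042], [0.0079, 0.1344, -0.0651], [0.0107, 0.1821, -0.0881], [0.0134, 0.2298, -0.1112], [0.0162, 0.2774, -0.1343], [0.019, 0.3251, -0.1574], [0.0216, 0.3685, -0.1784], [0.0236, 0.4032, -0.1952]]
angular [[-0.022, 0.0, 0.0], [-0.075, 0.0, 0.0], [-0.149, 0.001, 0.0], [-0.231, 0.001, 0.001], [-0.313, 0.002, 0.001], [-0.396, 0.002, 0.001], [-0.478, 0.003, 0.001], [-0.56, 0.003, 0.001], [-0.634, 0.003, 0.001], [-0.694, 0.004, 0.002]]
```

View pics/a7.png

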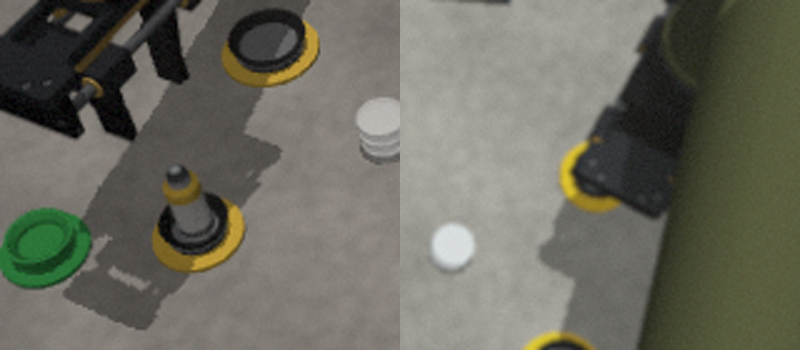

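Slim_yellow stands upright in the narrow yellow base (crop about (190,200)). Next is slim_blue.

Call:
drive_tool:
  offset:
    - [0.001, 0.013, -0.006]
    - [0.003, 0.043, -0.021]
    - [0.005, 0.087, -0.042]
    - [0.008, 0.134, -0.065]
    - [0.011, 0.182, -0.088]
    - [0.013, 0.23, -0.111]
    - [0.016, 0.277, -0.134]
    - [0.019, 0.325, -0.157]
    - [0.022, 0.369, -0.178]
    - [0.024, 0.403, -0.195]
  angular:
    - [-0.02, 0, 0]
    - [-0.07, 0, 0]
    - [-0.15, 0, 0]
    - [-0.23, 0, 0]
    - [-0.31, 0, 0]
    - [-0.4, 0, 0]
    - [-0.48, 0, 0]
    - [-0.56, 0, 0]
    - [-0.63, 0, 0]
    - [-0.69, 0, 0]

```text
time_s: 21.2
tool_pos: [0.6209, 0.0837, 0.1298]
tool_rot: [-48.4, 89.8, -41.0]
force: [0.5, -0.7, -0.5]
grip_width: 0.0479
```

```bash
python3 plan.py .626 .1138 .125 10.3 .5,.9,1
```

```text
t 21.2 p [0.6209 0.0837 0.1298] q [ 23.  25. -43.  93.  18.  69. -16.] F [ 0.5 -0.7 -0.5] w 0.0479  toolx [ 0.002 -0.002 -1.   ] jawdir 7.4
dist 0.0309 turn deg [-2.9  0.1  0.1]
offset [[0.0024, 0.0146, 0.0044], [0.0043, 0.0263, 0.008], [0.0048, 0.0292, 0.0089]]
angular [[-0.025, 0.001, 0.001], [-0.045, 0.002, 0.002], [-0.05, 0.002, 0.002]]
```

Call:
drive_tool:
  offset:
    - [0.002, 0.015, 0.004]
    - [0.004, 0.026, 0.008]
    - [0.005, 0.029, 0.009]
    - [0.005, 0.029, 0.009]
  angular:
    - [-0.02, 0, 0]
    - [-0.045, 0.002, 0.002]
    - [-0.05, 0.002, 0.002]
    - [-0.05, 0.002, 0.002]

```text
time_s: 21.7
tool_pos: [0.6263, 0.1121, 0.1245]
tool_rot: [-134.0, 89.9, -123.9]
force: [-0.9, 0.3, -0.8]
grip_width: 0.048
```

```bash
python3 plan.py .626 .1138 .032 10.3
python3 - <<'E'
from cell import vision
import cv2,numpy as np
a=[cv2.cvtColor(vision.read_camera(n)["pixels"],cv2.COLOR_RGB2BGR) for n in ("scene","top")]
c=[cv2.resize(a[0][200:340,340:500],(400,350),interpolation=2),cv2.resize(a[1][130:270,170:330],(400,350),interpolation=2)]
cv2.imwrite("pics/a8.png",np.hstack(c))
E
```

```text
t 21.7 p [0.6263 0.1121 0.1245] q [ 21.  27. -43.  91.  19.  70. -16.] F [-0.9  0.3 -0.8] w 0.048  toolx [-0.001 -0.001 -1.   ] jawdir 10.2
dist 0.0925 turn deg [-0.1 -0.   0. ]
offset [[0.0925, 0.0018, 0.0]]
angular [[-0.002, -0.001, 0.001]]
```

View pics/a8.png

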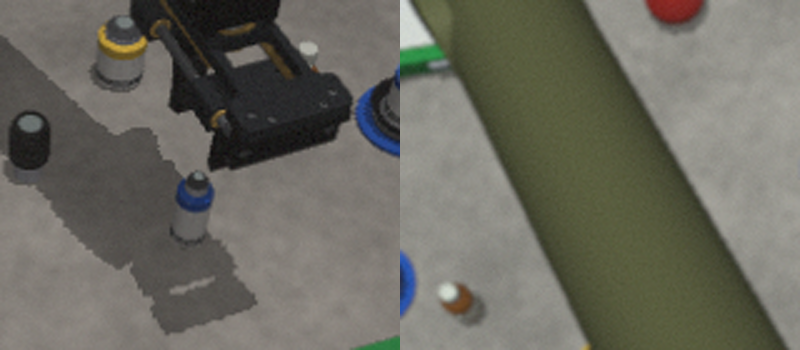

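Run:
```python
from h import *
S=load("scene0.npz");T=S["world_from_camera"]
def proj(P):
    c=np.linalg.inv(T)@np.r_[P,1]; c=c[:3]*[1,-1,-1]
    return cv2.projectPoints(c[None],np.zeros(3),np.zeros(3),S["intrinsics"],S["distortion"])[0].ravel()
j=np.array([np.cos(.18),np.sin(.18),0])
p=np.array([.6263,.1121,.1165])
for d in (.024,.039): print(d,proj(p+j*d).round(1), ((proj(p+j*d)-[340,200])*2.5).round(0))
print("slim top",proj([.626,.1138,.072]).round(1),((proj([.626,.1138,.072])-[340,200])*2.5).round(0))
```

```text
0.024 [427.1 263.9] [218. 160.]
0.039 [431.2 270.3] [228. 176.]
slim top [418.3 270.7] [196. 177.]
```

Projection agrees with the picture (finger tip near (218,160), lens at (197,178) in the crop). Descending.

Call:
drive_tool:
  offset:
    - [0.008, 0.001, 0]
    - [0.024, 0.002, 0]
    - [0.042, 0.002, 0]
    - [0.06, 0.002, 0]
    - [0.075, 0.002, 0]
    - [0.086, 0.002, 0]
    - [0.092, 0.002, 0]
    - [0.092, 0.002, 0]
  angular:
    - [0, 0, 0]
    - [0, 0, 0]
    - [0, 0, 0]
    - [0, 0, 0]
    - [0, 0, 0]
    - [0, 0, 0]
    - [0, 0, 0]
    - [0, 0, 0]

```text
time_s: 22.8
tool_pos: [0.626, 0.1139, 0.0325]
tool_rot: [-131.6, 89.9, -121.4]
force: [-0.3, -0.3, -0.8]
grip_width: 0.0477
```

Call:
drive_tool:
  offset:
    - [0, 0, 0]
    - [0, 0, 0]
    - [0, 0, 0]
    - [0, 0, 0]
    - [0, 0, 0]
  angular:
    - [0, 0, 0]
    - [0, 0, 0]
    - [0, 0, 0]
    - [0, 0, 0]
    - [0, 0, 0]
  fingers: 0.6
  squeeze: 15

```text
time_s: 23.42
tool_pos: [0.6263, 0.1139, 0.0329]
tool_rot: [-84.4, 90.0, -74.3]
force: [0.7, -0.4, 2.2]
grip_width: 0.0255
```

Call:
drive_tool:
  offset:
    - [-0.003, 0, 0]
    - [-0.01, 0, 0]
    - [-0.025, 0, 0]
    - [-0.045, 0, 0]
    - [-0.068, 0, 0]
    - [-0.093, 0, 0]
    - [-0.11, 0, 0]
    - [-0.118, 0, 0]
    - [-0.118, 0, 0]
  angular:
    - [0, 0, 0]
    - [0, 0, 0]
    - [0, 0, 0]
    - [0, 0, 0]
    - [0, 0, 0]
    - [0, 0, 0]
    - [0, 0, 0]
    - [0, 0, 0]
    - [0, 0, 0]

```text
time_s: 24.55
tool_pos: [0.6265, 0.114, 0.1513]
tool_rot: [-53.9, 89.9, -43.7]
force: [-0.4, -0.3, -1.4]
grip_width: 0.0257
```

```bash
python3 plan.py .638 -.1192 .14 -10.6 .05,.17,.33,.5,.67,.83,.95,1
```

```text
t 24.55 p [0.6265 0.114  0.1513] q [ 21.  25. -44.  90.  18.  72. -15.] F [-0.4 -0.3 -1.4] w 0.0257  toolx [ 0.001 -0.001 -1.   ] jawdir 10.1
dist 0.2338 turn deg [20.7  0.1  0.1]
offset [[0.0006, -0.0116, -0.0015], [0.002, -0.0394, -0.0051], [0.0038, -0.0764, -0.0098], [0.0058, -0.1158, -0.0149], [0.0077, -0.1552, -0.0199], [0.0096, -0.1922, -0.0247], [0.0109, -0.22, -0.0282], [0.0115, -0.2316, -0.0297]]
angular [[0.018, 0.0, 0.0], [0.062, 0.0, 0.0], [0.119, 0.0, 0.0], [0.181, 0.0, 0.0], [0.243, 0.001, 0.001], [0.3, 0.001, 0.001], [0.344, 0.001, 0.001], [0.362, 0.001, 0.001]]
```

Call:
drive_tool:
  offset:
    - [0.001, -0.012, -0.001]
    - [0.002, -0.039, -0.005]
    - [0.004, -0.076, -0.01]
    - [0.006, -0.116, -0.015]
    - [0.008, -0.155, -0.02]
    - [0.01, -0.192, -0.025]
    - [0.011, -0.22, -0.028]
    - [0.011, -0.232, -0.03]
    - [0.011, -0.232, -0.03]
    - [0.011, -0.232, -0.03]
  angular:
    - [0.02, 0, 0]
    - [0.06, 0, 0]
    - [0.12, 0, 0]
    - [0.18, 0, 0]
    - [0.24, 0, 0]
    - [0.3, 0, 0]
    - [0.34, 0, 0]
    - [0.36, 0, 0]
    - [0.36, 0, 0]
    - [0.36, 0, 0]

```text
time_s: 25.8
tool_pos: [0.638, -0.1171, 0.1407]
tool_rot: [33.7, 89.9, 23.4]
force: [-0.0, 0.1, -1.0]
grip_width: 0.0253
```

```bash
python3 plan.py .638 -.1192 .043 -10.6
python3 - <<'E'
from cell import vision
import cv2,numpy as np
a=[cv2.cvtColor(vision.read_camera(n)["pixels"],cv2.COLOR_RGB2BGR) for n in ("scene","top")]
c=[cv2.resize(a[0][220:360,210:370],(400,350),interpolation=2),cv2.resize(a[1][130:270,270:430],(400,350),interpolation=2)]
cv2.imwrite("pics/a9.png",np.hstack(c))
E
```

```text
t 25.8 p [ 0.638  -0.1171  0.1407] q [ 36.  25. -36.  89.  15.  71. -13.] F [-0.   0.1 -1. ] w 0.0253  toolx [ 0.001  0.001 -1.   ] jawdir -10.3
dist 0.0978 turn deg [ 0.3  0.1 -0. ]
offset [[0.0977, -0.0021, 0.0003]]
angular [[0.005, 0.001, -0.001]]
```

View pics/a9.png

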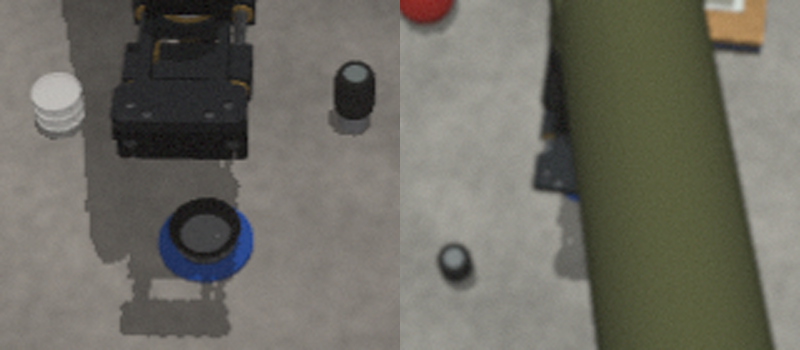

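Call:
drive_tool:
  offset:
    - [0.006, -0.001, 0]
    - [0.02, -0.002, 0]
    - [0.038, -0.002, 0]
    - [0.056, -0.002, 0]
    - [0.07, -0.002, 0]
    - [0.08, -0.002, 0]
    - [0.088, -0.002, 0]
    - [0.093, -0.002, 0]
    - [0.096, -0.002, 0]
    - [0.097, -0.002, 0]
  angular:
    - [0.003, 0, 0]
    - [0.005, 0, 0]
    - [0.005, 0, 0]
    - [0.005, 0, 0]
    - [0.005, 0, 0]
    - [0.005, 0, 0]
    - [0.005, 0, 0]
    - [0.005, 0, 0]
    - [0.005, 0, 0]
    - [0.005, 0, 0]

```text
time_s: 27.15
tool_pos: [0.6379, -0.1193, 0.0439]
tool_rot: [5.6, 89.9, -5.0]
force: [-0.7, 0.3, -0.5]
grip_width: 0.0255
```

```bash
python3 plan.py .638 -.1192 .0385 -10.6
python3 - <<'E'
from cell import vision
import cv2,numpy as np
a=[cv2.cvtColor(vision.read_camera(n)["pixels"],cv2.COLOR_RGB2BGR) for n in ("scene","top")]
c=[cv2.resize(a[0][220:360,210:370],(400,350),interpolation=2),cv2.resize(a[1][130:270,270:430],(400,350),interpolation=2)]
cv2.imwrite("pics/a10.png",np.hstack(c))
E
```

```text
t 27.15 p [ 0.6379 -0.1193  0.0439] q [ 34.  31. -34.  94.  19.  61. -15.] F [-0.7  0.3 -0.5] w 0.0255  toolx [ 0.002 -0.    -1.   ] jawdir -10.6
dist 0.0054 turn deg [ 0.   0.1 -0. ]
offset [[0.0054, 0.0001, 0.0001]]
angular [[0.0, 0.002, -0.0]]
```

View pics/a10.png

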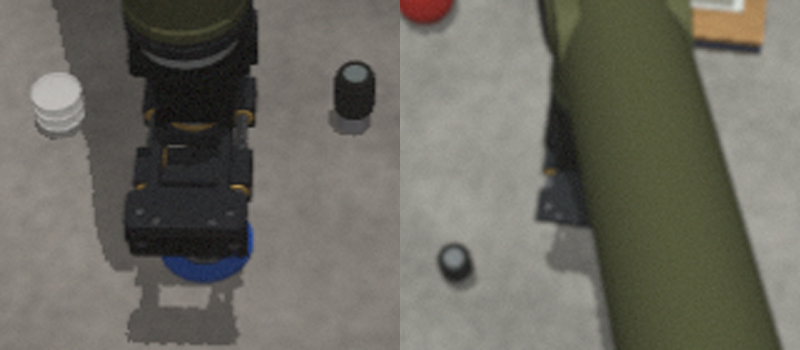

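Call:
drive_tool:
  offset:
    - [0.001, 0, 0]
    - [0.002, 0, 0]
    - [0.003, 0, 0]
    - [0.004, 0, 0]
    - [0.005, 0, 0]
    - [0.005, 0, 0]
  angular:
    - [0, 0, 0]
    - [0, 0.001, 0]
    - [0, 0.002, 0]
    - [0, 0.002, 0]
    - [0, 0.002, 0]
    - [0, 0.002, 0]

```text
time_s: 28.0
tool_pos: [0.6379, -0.1193, 0.0389]
tool_rot: [161.3, 90.0, 150.7]
force: [0.0, 0.1, -1.1]
grip_width: 0.0257
```

```bash
python3 plan.py
```

```text
t 28.0 p [ 0.6379 -0.1193  0.0389] q [ 34.  31. -34.  94.  19.  61. -16.] F [ 0.   0.1 -1.1] w 0.0257  toolx [-0.  0. -1.] jawdir -10.6
```

Not clearly in contact yet; another millimetre.

Call:
drive_tool:
  offset:
    - [0.0005, 0, 0]
    - [0.001, 0, 0]
    - [0.001, 0, 0]
  angular:
    - [0, 0, 0]
    - [0, 0, 0]
    - [0, 0, 0]

```text
time_s: 28.38
tool_pos: [0.638, -0.1193, 0.0388]
tool_rot: [-149.0, 90.0, -159.6]
force: [-3.3, 0.3, 5.2]
grip_width: 0.0255
```

```bash
python3 plan.py
```

```text
t 28.38 p [ 0.638  -0.1193  0.0388] q [ 34.  31. -34.  94.  19.  61. -16.] F [-3.3  0.3  5.2] w 0.0255  toolx [-0. -0. -1.] jawdir -10.6
```

Call:
drive_tool:
  offset:
    - [-0.0005, 0, 0]
    - [-0.0005, 0, 0]
    - [-0.0005, 0, 0]
    - [-0.0005, 0, 0]
  angular:
    - [0, 0, 0]
    - [0, 0, 0]
    - [0, 0, 0]
    - [0, 0, 0]
  fingers: -0.1

```text
time_s: 28.88
tool_pos: [0.638, -0.1193, 0.0392]
tool_rot: [-161.4, 90.0, -172.0]
force: [0.6, -0.6, 0.8]
grip_width: 0.047
```

Call:
drive_tool:
  offset:
    - [-0.006, 0, 0]
    - [-0.02, 0, 0]
    - [-0.045, 0, 0]
    - [-0.075, 0, 0]
    - [-0.1, 0, 0]
    - [-0.115, 0, 0]
  angular:
    - [0, 0, 0]
    - [0, 0, 0]
    - [0, 0, 0]
    - [0, 0, 0]
    - [0, 0, 0]
    - [0, 0, 0]

```text
time_s: 29.62
tool_pos: [0.639, -0.1192, 0.1568]
tool_rot: [-5.8, 89.8, -16.4]
force: [0.4, -0.1, 0.2]
grip_width: 0.0476
```

```bash
python3 plan.py .451 .1055 .13 13.2 .04,.15,.3,.46,.62,.78,.9,.97,1
python3 - <<'E'
from cell import vision
import cv2,numpy as np
a=[cv2.cvtColor(vision.read_camera(n)["pixels"],cv2.COLOR_RGB2BGR) for n in ("scene","top")]
c=[cv2.resize(a[0][220:360,210:370],(400,350),interpolation=2),cv2.resize(a[1][130:270,270:430],(400,350),interpolation=2)]
cv2.imwrite("pics/a11.png",np.hstack(c))
E
```

```text
t 29.62 p [ 0.639  -0.1192  0.1568] q [ 36.  25. -36.  88.  15.  72. -13.] F [ 0.4 -0.1  0.2] w 0.0476  toolx [ 0.003 -0.001 -1.   ] jawdir -10.6
dist 0.2942 turn deg [-23.8   0.2   0. ]
offset [[0.001, 0.0075, -0.009], [0.0039, 0.028, -0.0339], [0.0078, 0.0559, -0.0678], [0.012, 0.0857, -0.104], [0.0162, 0.1156, -0.1402], [0.0204, 0.1454, -0.1764], [0.0235, 0.1677, -0.2035], [0.0254, 0.1808, -0.2193], [0.0261, 0.1864, -0.2261]]
angular [[-0.017, 0.0, 0.0], [-0.062, 0.0, 0.0], [-0.125, 0.001, 0.0], [-0.191, 0.001, 0.0], [-0.257, 0.002, 0.001], [-0.324, 0.002, 0.001], [-0.374, 0.002, 0.001], [-0.403, 0.003, 0.001], [-0.415, 0.003, 0.001]]
```

View pics/a11.png

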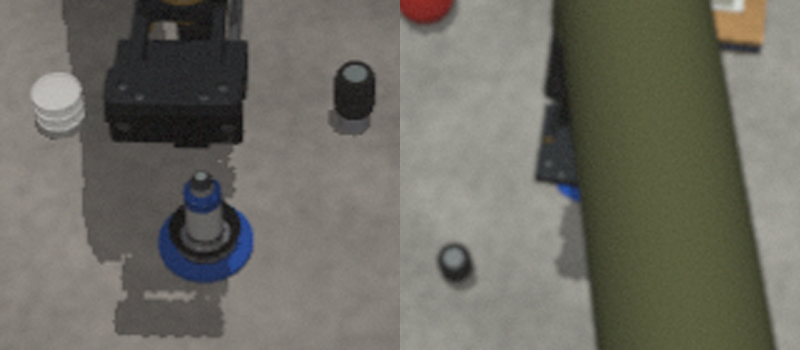

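Slim_blue stands upright in the narrow blue base (crop about (203,205)). Last is wide_yellow.

Call:
drive_tool:
  offset:
    - [0.001, 0.007, -0.009]
    - [0.004, 0.028, -0.034]
    - [0.008, 0.056, -0.068]
    - [0.012, 0.086, -0.104]
    - [0.016, 0.116, -0.14]
    - [0.02, 0.145, -0.176]
    - [0.024, 0.168, -0.204]
    - [0.025, 0.181, -0.219]
    - [0.026, 0.186, -0.226]
    - [0.026, 0.186, -0.226]
  angular:
    - [-0.02, 0, 0]
    - [-0.06, 0, 0]
    - [-0.12, 0, 0]
    - [-0.19, 0, 0]
    - [-0.26, 0.002, 0]
    - [-0.32, 0.002, 0]
    - [-0.37, 0.003, 0]
    - [-0.4, 0.003, 0]
    - [-0.415, 0.003, 0]
    - [-0.415, 0.003, 0]
  fingers: -0.4

```text
time_s: 30.98
tool_pos: [0.4517, 0.1046, 0.1297]
tool_rot: [-74.2, 89.9, -61.0]
force: [0.6, -0.2, -0.1]
grip_width: 0.0606
```

```bash
python3 plan.py .451 .1055 .028 13.2
python3 - <<'E'
from cell import vision
import cv2,numpy as np
a=[cv2.cvtColor(vision.read_camera(n)["pixels"],cv2.COLOR_RGB2BGR) for n in ("scene",)]
c=[cv2.resize(a[0][140:280,310:470],(640,560),interpolation=2)]
cv2.imwrite("pics/a12.png",np.hstack(c))
E
```

```text
t 30.98 p [0.4517 0.1046 0.1297] q [ 33.   3. -50. 114.   2.  64.  -5.] F [ 0.6 -0.2 -0.1] w 0.0606  toolx [ 0.001 -0.001 -1.   ] jawdir 13.2
dist 0.1017 turn deg [-0.   0.   0.1]
offset [[0.1017, 0.0012, -0.0005]]
angular [[-0.001, 0.0, 0.001]]
```

View pics/a12.png

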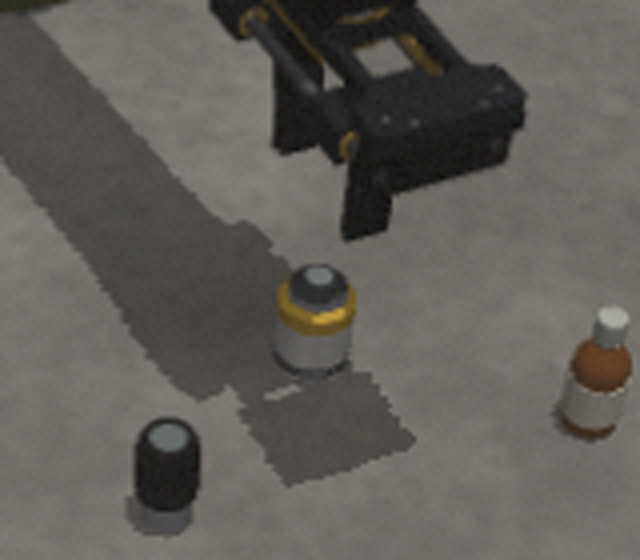

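Call:
drive_tool:
  offset:
    - [0.01, 0.001, 0]
    - [0.028, 0.001, -0.001]
    - [0.048, 0.001, -0.001]
    - [0.067, 0.001, -0.001]
    - [0.083, 0.001, -0.001]
    - [0.094, 0.001, -0.001]
    - [0.1, 0.001, -0.001]
    - [0.101, 0.001, -0.001]
  angular:
    - [0, 0, 0]
    - [0, 0, 0]
    - [0, 0, 0]
    - [0, 0, 0]
    - [0, 0, 0]
    - [0, 0, 0]
    - [0, 0, 0]
    - [0, 0, 0]

```text
time_s: 32.02
tool_pos: [0.451, 0.1049, 0.0286]
tool_rot: [-64.0, 89.9, -50.9]
force: [-0.7, 0.5, 0.8]
grip_width: 0.0609
```

Call:
drive_tool:
  offset:
    - [0, 0, 0]
    - [0, 0, 0]
    - [0, 0, 0]
    - [0, 0, 0]
    - [0, 0, 0]
  angular:
    - [0, 0, 0]
    - [0, 0, 0]
    - [0, 0, 0]
    - [0, 0, 0]
    - [0, 0, 0]
  fingers: 0.3
  squeeze: 20

```text
time_s: 32.65
tool_pos: [0.451, 0.1048, 0.029]
tool_rot: [-75.2, 89.9, -62.1]
force: [-1.3, -1.4, 5.0]
grip_width: 0.0398
```

Call:
drive_tool:
  offset:
    - [-0.003, 0, 0]
    - [-0.01, 0, 0]
    - [-0.025, 0, 0]
    - [-0.045, 0, 0]
    - [-0.068, 0, 0]
    - [-0.093, 0, 0]
    - [-0.11, 0, 0]
    - [-0.12, 0, 0]
    - [-0.12, 0, 0]
  angular:
    - [0, 0, 0]
    - [0, 0, 0]
    - [0, 0, 0]
    - [0, 0, 0]
    - [0, 0, 0]
    - [0, 0, 0]
    - [0, 0, 0]
    - [0, 0, 0]
    - [0, 0, 0]

```text
time_s: 33.78
tool_pos: [0.4513, 0.1049, 0.1494]
tool_rot: [-55.4, 89.9, -42.3]
force: [-0.1, -0.6, -1.5]
grip_width: 0.0394
```

```bash
python3 plan.py .50 -.13 .15 -15 .05,.17,.32,.48,.64,.8,.93,1
```

```text
t 33.77 p [0.4513 0.1049 0.1494] q [ 34.   1. -50. 113.   1.  66.  -3.] F [-0.1 -0.6 -1.5] w 0.0394  toolx [ 0.002 -0.002 -1.   ] jawdir 13.1
dist 0.2399 turn deg [28.1  0.1  0.1]
offset [[-0.0, -0.012, -0.0003], [-0.0, -0.0408, -0.001], [-0.0, -0.0767, -0.0018], [-0.0001, -0.1151, -0.0028], [-0.0001, -0.1535, -0.0037], [-0.0001, -0.1919, -0.0046], [-0.0001, -0.223, -0.0053], [-0.0001, -0.2398, -0.0057]]
angular [[0.025, 0.0, 0.0], [0.083, 0.0, 0.0], [0.157, 0.001, 0.001], [0.235, 0.001, 0.001], [0.314, 0.001, 0.001], [0.392, 0.001, 0.001], [0.456, 0.002, 0.001], [0.49, 0.002, 0.002]]
```

Call:
drive_tool:
  offset:
    - [0, -0.012, 0]
    - [0, -0.041, -0.001]
    - [0, -0.077, -0.002]
    - [0, -0.115, -0.003]
    - [0, -0.154, -0.004]
    - [0, -0.192, -0.005]
    - [0, -0.223, -0.005]
    - [0, -0.24, -0.006]
  angular:
    - [0.025, 0, 0]
    - [0.08, 0, 0]
    - [0.16, 0, 0]
    - [0.235, 0, 0]
    - [0.31, 0, 0]
    - [0.39, 0, 0]
    - [0.455, 0.002, 0.001]
    - [0.49, 0.002, 0.001]

```text
time_s: 34.78
tool_pos: [0.5001, -0.1327, 0.1496]
tool_rot: [-163.1, 90.0, -178.4]
force: [-0.8, -0.8, -1.7]
grip_width: 0.0395
```

```bash
python3 plan.py .3793 -.3135 .13 -39.6 .05,.17,.32,.48,.64,.8,.93,1
```

```text
t 34.77 p [ 0.5001 -0.1327  0.1496] q [ 46.   8. -37. 107.   5.  67.  -8.] F [-0.8 -0.8 -1.7] w 0.0395  toolx [-0. -0. -1.] jawdir -15.3
dist 0.2184 turn deg [24.3 -0.   0. ]
offset [[0.001, -0.0103, -0.0034], [0.0033, -0.0351, -0.0117], [0.0063, -0.066, -0.0221], [0.0094, -0.099, -0.0331], [0.0126, -0.132, -0.0441], [0.0157, -0.165, -0.0551], [0.0183, -0.1918, -0.0641], [0.0197, -0.2063, -0.0689]]
angular [[0.021, -0.0, 0.0], [0.072, -0.0, 0.0], [0.136, -0.0, 0.0], [0.204, -0.0, 0.0], [0.272, -0.0, 0.0], [0.34, -0.0, 0.0], [0.395, -0.0, 0.0], [0.425, -0.0, 0.0]]
```

Call:
drive_tool:
  offset:
    - [0.001, -0.01, -0.003]
    - [0.003, -0.035, -0.012]
    - [0.006, -0.066, -0.022]
    - [0.009, -0.099, -0.033]
    - [0.013, -0.132, -0.044]
    - [0.016, -0.165, -0.055]
    - [0.018, -0.192, -0.064]
    - [0.02, -0.206, -0.069]
    - [0.02, -0.206, -0.069]
    - [0.02, -0.206, -0.069]
  angular:
    - [0.02, 0, 0]
    - [0.07, 0, 0]
    - [0.14, 0, 0]
    - [0.2, 0, 0]
    - [0.27, 0, 0]
    - [0.34, 0, 0]
    - [0.395, 0, 0]
    - [0.425, 0, 0]
    - [0.425, 0, 0]
    - [0.425, 0, 0]

```text
time_s: 36.02
tool_pos: [0.3803, -0.3121, 0.1297]
tool_rot: [119.8, 90.0, 80.3]
force: [0.6, -0.6, -2.1]
grip_width: 0.039
```

```bash
python3 plan.py .3793 -.3135 .039 -39.6
python3 - <<'E'
from cell import vision
import cv2,numpy as np
a=[cv2.cvtColor(vision.read_camera(n)["pixels"],cv2.COLOR_RGB2BGR) for n in ("scene","top")]
c=[cv2.resize(a[0][140:280,110:270],(400,350),interpolation=2),cv2.resize(a[1][230:370,350:510],(400,350),interpolation=2)]
cv2.imwrite("pics/a13.png",np.hstack(c))
E
```

```text
t 36.02 p [ 0.3803 -0.3121  0.1297] q [ 60.   5. -25. 112.   2.  64.  -5.] F [ 0.6 -0.6 -2.1] w 0.039  toolx [ 0.     0.001 -1.   ] jawdir -39.5
dist 0.0907 turn deg [ 0.1 -0.  -0. ]
offset [[0.0907, -0.0018, 0.0002]]
angular [[0.002, -0.0, -0.001]]
```

View pics/a13.png

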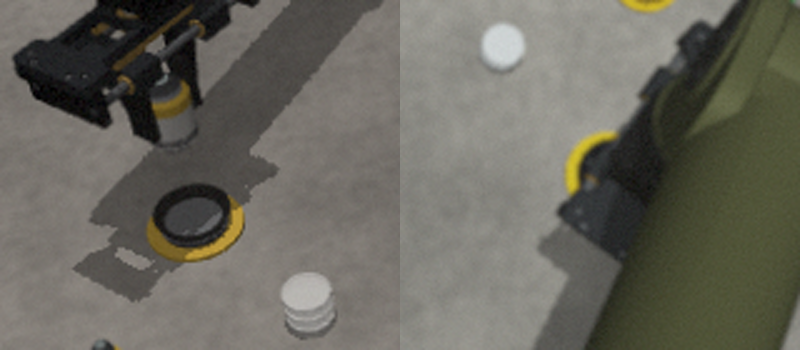

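Call:
drive_tool:
  offset:
    - [0.006, -0.001, 0]
    - [0.018, -0.002, 0]
    - [0.034, -0.002, 0]
    - [0.05, -0.002, 0]
    - [0.063, -0.002, 0]
    - [0.073, -0.002, 0]
    - [0.08, -0.002, 0]
    - [0.085, -0.002, 0]
    - [0.088, -0.002, 0]
    - [0.09, -0.002, 0]
  angular:
    - [0, 0, 0]
    - [0, 0, 0]
    - [0, 0, 0]
    - [0, 0, 0]
    - [0, 0, 0]
    - [0, 0, 0]
    - [0, 0, 0]
    - [0, 0, 0]
    - [0, 0, 0]
    - [0, 0, 0]

```text
time_s: 37.38
tool_pos: [0.3792, -0.3137, 0.0398]
tool_rot: [39.9, 90.0, 0.4]
force: [-0.1, 0.4, -2.3]
grip_width: 0.0394
```

```bash
python3 plan.py .3793 -.3135 .035 -39.6
```

```text
t 37.38 p [ 0.3792 -0.3137  0.0398] q [ 59.  12. -24. 116.   6.  53.  -8.] F [-0.1  0.4 -2.3] w 0.0394  toolx [ 0.  0. -1.] jawdir -39.5
dist 0.0049 turn deg [ 0.1  0.  -0. ]
offset [[0.0048, 0.0002, -0.0001]]
angular [[0.002, 0.0, -0.0]]
```

Call:
drive_tool:
  offset:
    - [0.001, 0, 0]
    - [0.002, 0, 0]
    - [0.003, 0, 0]
    - [0.004, 0, 0]
    - [0.0048, 0, 0]
    - [0.0048, 0, 0]
  angular:
    - [0, 0, 0]
    - [0, 0, 0]
    - [0, 0, 0]
    - [0, 0, 0]
    - [0, 0, 0]
    - [0, 0, 0]

```text
time_s: 38.12
tool_pos: [0.3792, -0.3137, 0.035]
tool_rot: [43.0, 90.0, 3.6]
force: [0.1, -0.7, -2.5]
grip_width: 0.0397
```

```bash
python3 plan.py
```

```text
t 38.12 p [ 0.3792 -0.3137  0.035 ] q [ 59.  12. -24. 116.   6.  53.  -8.] F [ 0.1 -0.7 -2.5] w 0.0397  toolx [ 0.  0. -1.] jawdir -39.5
```

Call:
drive_tool:
  offset:
    - [0.0005, 0, 0]
    - [0.001, 0, 0]
    - [0.001, 0, 0]
  angular:
    - [0, 0, 0]
    - [0, 0, 0]
    - [0, 0, 0]

```text
time_s: 38.5
tool_pos: [0.3793, -0.3137, 0.0349]
tool_rot: [-82.2, 90.0, -121.6]
force: [-2.9, 2.7, 6.8]
grip_width: 0.0396
```

```bash
python3 plan.py
```

```text
t 38.5 p [ 0.3793 -0.3137  0.0349] q [ 59.  12. -24. 116.   6.  53.  -8.] F [-2.9  2.7  6.8] w 0.0396  toolx [-0. -0. -1.] jawdir -39.5
```

Contact. Back off half a millimetre while releasing, retreat.

Call:
drive_tool:
  offset:
    - [-0.0005, 0, 0]
    - [-0.0005, 0, 0]
    - [-0.0005, 0, 0]
    - [-0.0005, 0, 0]
  angular:
    - [0, 0, 0]
    - [0, 0, 0]
    - [0, 0, 0]
    - [0, 0, 0]
  fingers: -0.4

```text
time_s: 39.0
tool_pos: [0.3793, -0.3137, 0.0353]
tool_rot: [-102.1, 90.0, -141.5]
force: [0.0, 0.3, 0.2]
grip_width: 0.0598
```

Call:
drive_tool:
  offset:
    - [-0.006, 0, 0]
    - [-0.02, 0, 0]
    - [-0.045, 0, 0]
    - [-0.075, 0, 0]
    - [-0.11, 0, 0]
    - [-0.145, 0, 0]
    - [-0.18, 0, 0]
    - [-0.2, 0, 0]
    - [-0.2, 0, 0]
  angular:
    - [0, 0, 0]
    - [0, 0, 0]
    - [0, 0, 0]
    - [0, 0, 0]
    - [0, 0, 0]
    - [0, 0, 0]
    - [0, 0, 0]
    - [0, 0, 0]
    - [0, 0, 0]

```text
time_s: 40.12
tool_pos: [0.3803, -0.3143, 0.2379]
tool_rot: [-8.4, 89.7, -47.8]
force: [0.3, 0.1, 0.4]
grip_width: 0.0608
```

```bash
python3 plan.py .205 -.6 .23 -71 .04,.14,.27,.41,.55,.69,.82,.93,.99,1
```

```text
t 40.12 p [ 0.3803 -0.3143  0.2379] q [ 61.  -0. -25. 104.  -0.  76.  -3.] F [0.3 0.1 0.4] w 0.0608  toolx [ 0.003 -0.004 -1.   ] jawdir -39.5
dist 0.3353 turn deg [31.5  0.3 -0. ]
offset [[0.0003, -0.0133, 0.0018], [0.0012, -0.0465, 0.0065], [0.0023, -0.0896, 0.0125], [0.0034, -0.1361, 0.0189], [0.0046, -0.1826, 0.0254], [0.0058, -0.2291, 0.0319], [0.0068, -0.2722, 0.0379], [0.0078, -0.3087, 0.0429], [0.0083, -0.3286, 0.0457], [0.0083, -0.332, 0.0462]]
angular [[0.022, 0.0, -0.0], [0.077, 0.001, -0.0], [0.149, 0.001, -0.0], [0.226, 0.002, -0.0], [0.303, 0.003, -0.0], [0.38, 0.003, -0.0], [0.451, 0.004, -0.001], [0.512, 0.004, -0.001], [0.545, 0.005, -0.001], [0.551, 0.005, -0.001]]
```

Call:
drive_tool:
  offset:
    - [0, -0.013, 0.002]
    - [0, -0.046, 0.006]
    - [0, -0.09, 0.012]
    - [0, -0.136, 0.019]
    - [0, -0.183, 0.025]
    - [0, -0.229, 0.032]
    - [0, -0.272, 0.038]
    - [0, -0.309, 0.043]
    - [0, -0.329, 0.046]
    - [0, -0.332, 0.046]
  angular:
    - [0.02, 0, 0]
    - [0.08, 0, 0]
    - [0.15, 0, 0]
    - [0.23, 0, 0]
    - [0.3, 0, 0]
    - [0.38, 0, 0]
    - [0.45, 0, 0]
    - [0.51, 0, 0]
    - [0.545, 0, 0]
    - [0.55, 0, 0]

```text
time_s: 41.38
tool_pos: [0.2025, -0.6008, 0.2371]
tool_rot: [29.9, 89.8, -41.3]
force: [1.0, 0.5, -0.9]
grip_width: 0.061
```

Run:
```python
from cell import vision
from h import *
D={}
for n in ("scene","top"):
    d=vision.read_camera(n); D[n]=d
    cv2.imwrite(f"pics/{n}_end.png",cv2.cvtColor(d["pixels"],cv2.COLOR_RGB2BGR))
def crop(n,x,y,r=25,s=195):
    return cv2.resize(cv2.cvtColor(D[n]["pixels"],cv2.COLOR_RGB2BGR)[y-r:y+r,x-r:x+r],(s,s),interpolation=2)
a=np.hstack([crop("scene",*p) for p in [(159,290),(292,300),(188,218),(503,236)]])
b=np.hstack([crop("top",*p) for p in [(449,220),(345,196),(434,300),(158,243)]])
cv2.imwrite("pics/end_c.png",np.vstack([a,b]))
```

```text
(no output)
```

View pics/end_c.png

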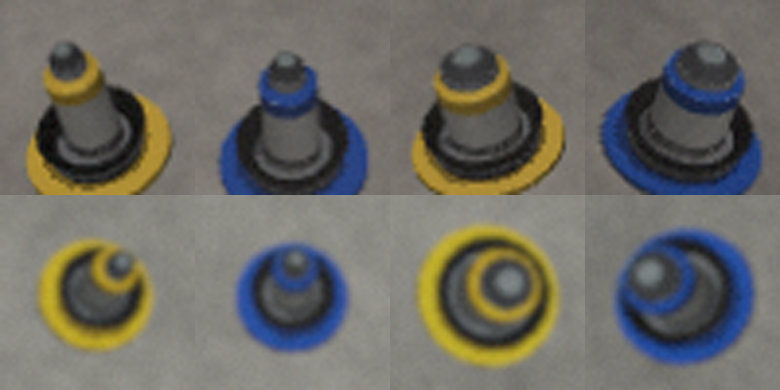

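View pics/scene_end.png

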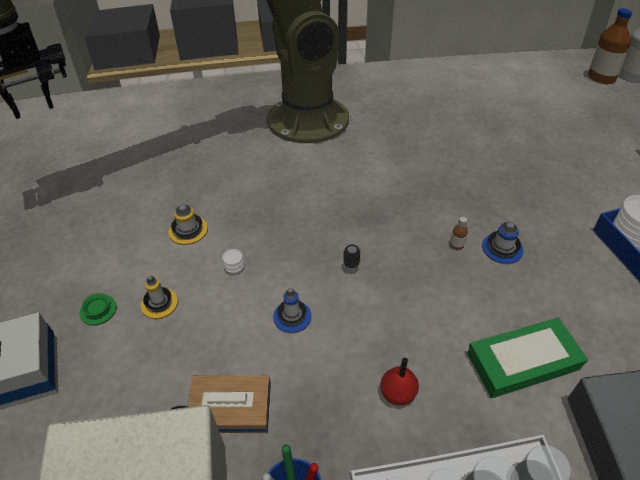

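Run:
```python
from h import *
from cell import vision
T=vision.read_camera("top");S=vision.read_camera("scene")
def band(d,uv,c,r):
    h=cv2.cvtColor(d["pixels"],cv2.COLOR_RGB2HSV); m=cv2.inRange(h,*RNG[c]); x,y=uv
    w=np.zeros_like(m); cv2.circle(w,uv,r,255,-1); m&=w
    n,l,s,ce=cv2.connectedComponentsWithStats(m); k=1+np.argmax(s[1:,4]); 
    hull=cv2.convexHull(np.argwhere(l==k)[:,::-1].astype(np.int32)); M=cv2.moments(hull); return (M["m10"]/M["m00"],M["m01"]/M["m00"])
for k,c,t,s,r,z in [("slim_yellow","y",(454,214),(153,284),8,.059),("slim_blue","b",(345,190),(291,297),8,.059),("wide_yellow","y",(438,298),(185,216),11,.049),("wide_blue","b",(151,239),(507,231),11,.049)]:
    bt=band(T,t,c,r);bs=band(S,s,c,r); p,g=tri(ray(T,bt),ray(S,bs)); print(k,np.round(bt,1),np.round(bs,1),p.round(4),"expect z",z,"gap",round(g,4))
a=cv2.absdiff(load("scene0.npz")["pixels"],S["pixels"]).max(2)
for n,(x,y) in dict(eyepiece=(351,257),fluid=(459,233),dish=(233,261),green=(98,308)).items(): print(n,"max diff",a[y-18:y+18,x-14:x+14].max())
```

```text
slim_yellow [453.5 214.1] [152.6 285. ] [ 0.5693 -0.3637  0.0588] expect z 0.059 gap 0.0034
slim_blue [345. 189.] [290.6 297.9] [ 0.6398 -0.1189  0.0606] expect z 0.059 gap 0.0012
wide_yellow [438.4 297.2] [184.4 214.8] [ 0.3811 -0.3131  0.0503] expect z 0.049 gap 0.0051
wide_blue [151.1 239.2] [507.2 232.3] [0.5418 0.328  0.0499] expect z 0.049 gap 0.0018
eyepiece max diff 13
fluid max diff 13
dish max diff 8
green max diff 19
```

All four are seated upright at the expected height, and the bystanders haven't moved. Handing in.

```bash
python3 -c "
from cell import sign_off,telemetry
print(telemetry.get_obs()['time_s']); print(sign_off())"
```

```text
41.575
the job is handed in; nothing more can be done
None
```

All four objectives now stand upright, lens up, each in the base of its own colour and width. I handed the job in at 41.6 s with the gripper open and well clear of everything.

- **Set down:** I lowered each one until the wrist force showed light contact (7 N or less), then released it and lifted straight up.
- **Seating:** in the last pictures, all four colour bands were within about 2 mm of the height expected for a fully seated objective. Each sat over its base centre to within about 2 mm.
- **View disagreement:** the two camera views disagreed by 5 mm on wide_yellow and 3 mm on slim_yellow, more than the 1–2 mm for the other two. The enlarged crops still show both seated.
- **Bystanders:** the eyepiece, fluid bottle, dishes and green look-alike look unchanged from the first picture.

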